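Load the heel press with slotted weights

ROBOT

A 6-joint arm with a two-finger parallel gripper is mounted at the origin on a cart in front of the work surface, level with it; the furniture and walls round the work are solid. World frame = base frame: x ahead of the robot, y to its left, z up, the work surface at z = 0. Lengths are in m, angles in rad, forces in N, time in s.
With the tool pointing down it reaches from about 0.35 to 0.975 m from the base axis. Payload 4.9 kg.
Tool frame: the origin (TCP) lies between the finger pads; the fingertips stand 22 mm ahead of it and the grasp point (between the pads) lies 3 mm ahead of it; z points along the fingers, y is the line along which they close (so a half turn about z gives the same grasp; the last joint's range is limited). The gripper opens to 85 mm and grips with 20 to 120 N. Pads are 22 mm wide; open, the fingers measure 114 mm over their backs; the gripper's body (76 mm by 85 mm) begins 54 mm behind the grasp point. The pads swing forward as they close: fully open they stand 13 mm farther back than shut.
Start: joints at [-1.297, 0.053, 1.613, -0, 1.476, -0.119], TCP at [0.239, -0.577, 0.218] pointing down, gripper open.
Joint ranges: [-3.01, 3.01], [-1.01, 2.22], [0.06, 2.58], [-1.02, 4.17], [0.09, 2.62], [-3.14, 3.14]. Speed limits (rad/s): [2.57, 2.57, 3.14, 3.14, 3.14, 3.14].

INTERFACE

Orientations are given as a unit quaternion [w, x, y, z].
In Python, from plant import state, grab_frame, get_calibration, job_done, recognise, regions_of gives the robot as it stands.
- The arm moves only by the tool apply_moves, never from a script. Its argument "targets" is a list of rows, each an object with "translation": the shift along the tool's x, y, z normalised to -1 to 1, where 1 is 100 mm, a list of three; "twist": the turn about the tool's z normalised to -1 to 1, where 1 is 0.1 rad; "hand": the opening, from 0 (shut) to 1 (fully open). A call has 1 to 8 rows; each row shifts and turns the commanded pose from where the row before left it, along the tool's axes as they then stand; what a row does not reach is not made up. A row lasts 1/10 s, in which the tool goes at most 50 mm and 8.59 degrees, less where a joint would pass 70% of its speed; a pose out of reach is approached as far as the arm can. A call with a number of a shift or a turn outside -1 to 1 is refused whole. A call with a gripper value outside its range is refused whole. The fingers move at their own pace and stop on an object; the grip force is fixed at half the most. Time passes only in rows, so rows that do not move let the fingers close. It gives the time, the measured TCP pose, the force, the opening and the grip force at its end, in the units of the state.
- state(): the state, without advancing time (a new reading comes with each control period).
- grab_frame(name): name is "scene" or "side" or "wrist"; returns the picture (480x640x3 uint8, red, green, blue); there is no depth.
- get_calibration(name): a dict with "camera_matrix" (3x3 intrinsics, pixels), "pose" (4x4, takes a point from camera to world coordinates). Camera axes: x right, y up, looking along -z (the intrinsics and any distortion apply to the point x, -y, -z); pixel columns grow to the right and rows downward; lengths in m; the calibration is good to about 2 mm. A picture is of the moment at which its call begins: read the wrist's pose just before it. get_calibration takes no time and is no camera call; for the wrist camera it gives the pose at the moment of the call.
- job_done(): hands the job in; it is judged then, once.
Trained networks look in the newest picture that a camera, given by its name, has taken for a name from the list of things; names that differ only in an ending like _2 or _b are one class to them, and where a whole thing is asked for, a point or a joint stands for the part that bears it (a point fixed in the world has none). Each returns a list of dicts, best first, with "score" (0 to 1); they miss things now and then, are a little off and sometimes report something else, mostly with a low value. They report only what shows in the picture. A call takes as long as a camera call.
- recognise(camera, query): "point" ([x, y, z] in m, in world coordinates, good to about 4 mm: the middle of the surface that is visible of it).
- regions_of(camera, query): "pixels" (480x640 bool, what is visible of it).
The state is a dict: "time": time; "joint_pos": joint angles; "joint_vel": joint speeds; "joint_efforts": joint torques, N m; "tool_pos": TCP position; "tool_rot": TCP orientation; "contact_force": force on the tool from outside, world axes, zero at the start; "ft_torque": the same for the moment, N m; "gripper_width": opening from 0.0 (shut) to 1.0 (fully open); "grasp_force": force on a finger pad.
Only numpy, scipy, OpenCV 4.12 (cv2) and the standard library are available. Lean on these libraries where they do the work, as an engineer would, in place of code of your own. Each camera call takes 0.05 s, during which the arm holds its last target. There are 200 camera calls.

TASK

Load the heel press with the blue-handled slotted weight and then the orange-handled one: slide each sideways onto the upright stem until the stem is fully home in its slot, so that all three weights lie flat on one another on the press foot, black at the bottom (where it is now), blue in the middle, orange on top, each slot pointing at least a quarter turn away from the other two. The blue weight's handle is parked under the yellow hood: draw it out by its disc, lay it flat on the open bench clear of the hood, then take it again by the handle. Leave the glue bottle, the brush pot and the amber jar standing where they are.

Things in the scene. Friction and masses are not known exactly. Their poses are not given: they have to be found in the camera images.
- stem_foot (a point): the heel press, fixed to the bench: round green base 90 mm across, a leather heel on it, and a dark press foot 60 mm across whose flat top is 46 mm above the bench; this point is the middle of that top. From it a 9 mm upright stem rises 117 mm to a black mushroom head 24 mm across (its top 134 mm above this point), too wide for any slot. z up.
- dock: yellow sheet-metal parking hood fixed to the bench, 64 mm long (x), 44 mm wide, 40 mm high, with 16 mm flanges 3 mm thick on both sides; origin under its middle on the bench. Its -x end is open (36 mm wide, 36 mm high), the +x end closed; the blue weight's grip bar is parked inside and comes out straight along -x.
- black_weight_centre (a point): black-handled steel slotted weight, about 0.3 kg: a 68 mm disc, 14 mm thick, with two flats 60 mm apart parallel to the slot (32 mm long, amid the disc). This point is on the disc's axis (where the stem runs when home), 7 mm above the underside. x points along the grip bar, away from the slot; z up. Starts on the press foot round the stem, slot any way.
- black_weight_slot (a point): mouth of the black-handled weight's slot, 30 mm from the disc's axis towards its -x, half-way up the disc. The slot is 16 mm wide, flared at the mouth, open to -x; it ends 8 mm past the disc's axis.
- black_weight_grip (a point): middle of the black-handled weight's grip bar, 66 mm from the disc's axis (+x), 14 mm above the underside. The bar is 44 mm long (x, from 44 to 88 mm off the axis), 14 mm wide, 28 mm high, standing on the same plane as the disc; a 12 mm high neck joins it to the disc. Pinch its 14 mm width.
- blue_weight_centre (a point): blue-handled steel slotted weight, about 0.32 kg: a 68 mm disc, 14 mm thick, with two flats 60 mm apart parallel to the slot (32 mm long, amid the disc). This point is on the disc's axis (where the stem runs when home), 7 mm above the underside. x points along the grip bar, away from the slot; z up. Starts flat on the bench, grip bar under the dock's hood, so only the disc's flats can be taken.
- blue_weight_slot (a point): mouth of the blue-handled weight's slot, 30 mm from the disc's axis towards its -x, half-way up the disc. The slot is 16 mm wide, flared at the mouth, open to -x; it ends 8 mm past the disc's axis.
- blue_weight_grip (a point): middle of the blue-handled weight's grip bar, 66 mm from the disc's axis (+x), 14 mm above the underside. The bar is 44 mm long (x, from 44 to 88 mm off the axis), 14 mm wide, 28 mm high, standing on the same plane as the disc; a 12 mm high neck joins it to the disc. Pinch its 14 mm width.
- orange_weight_centre (a point): orange-handled steel slotted weight, about 0.28 kg: a 68 mm disc, 14 mm thick, with two flats 60 mm apart parallel to the slot (32 mm long, amid the disc). This point is on the disc's axis (where the stem runs when home), 7 mm above the underside. x points along the grip bar, away from the slot; z up. Starts flat and free on the bench, on the robot's side of the press.
- orange_weight_slot (a point): mouth of the orange-handled weight's slot, 30 mm from the disc's axis towards its -x, half-way up the disc. The slot is 16 mm wide, flared at the mouth, open to -x; it ends 8 mm past the disc's axis.
- orange_weight_grip (a point): middle of the orange-handled weight's grip bar, 66 mm from the disc's axis (+x), 14 mm above the underside. The bar is 44 mm long (x, from 44 to 88 mm off the axis), 14 mm wide, 28 mm high, standing on the same plane as the disc; a 12 mm high neck joins it to the disc. Pinch its 14 mm width.
- white_lid (a point): top middle of a small white lid that lies on the bench and never moves, 52 mm across, 10 mm high; the bench between it, the robot and the orange weight is free.
- glue_bottle: white glue bottle with orange nozzle, 59 mm across, 176 mm tall, standing beyond the press; bystander; origin under its middle, z up.
- brown_pot: brown pot of brushes, 86 x 99 mm, 188 mm tall, standing beyond the dock; bystander; origin under its middle, z up.
- cement_jar: amber jar with grey lid, 64 mm across, 99 mm tall, standing beyond the dock; bystander; origin under its middle, z up.

How it is judged:
By the outcome, as a careful person would: the job done as asked, in the order asked, and still so for the second after the job is handed in, with the robot touching nothing.
It also fails if it takes over 72 s, if anything falls off the work surface, if the arm or the gripper's body presses on something with over 40 N, if the wrist force passes 120 N, or if a joint passes its speed limit or range.

## Working session

There is one attempt and no reset: what is moved stays moved. The work goes in short steps, Python scripts to look and compute and a tool call to move; the robot and the scene stay as the last step left them, time stands still between calls to the robot, and variables do not carry over. Pictures are saved under pics/ and viewed, at most 10 in all, crops included, and the job is handed in when it is done.

Besides the shell and the picture viewer there is one more tool, called after "Emit:" by a JSON object that holds its "api" and its "payload", one argument or row to a line. apply_moves: Moves the arm, as the interface text tells. Its arguments: {"type":"object","properties":{"targets":{"type":"array"}},"required":["targets"]}

```bash
ls; mkdir -p pics; cat > h.py <<'E'
import numpy as np, cv2
from plant import *
def cal(n):
    c=get_calibration(n); return np.array(c["camera_matrix"]),np.array(c["pose"]),c
def ray(n,uv,z):
    K,P,_=cal(n); d=np.linalg.inv(K)@[uv[0],uv[1],1]; d=P[:3,:3]@[d[0],-d[1],-d[2]]
    o=P[:3,3]; return o+d*(z-o[2])/d[2]
def proj(n,p):
    K,P,_=cal(n); q=P[:3,:3].T@(np.array(p)-P[:3,3]); q=K@[q[0],-q[1],-q[2]]; return q[:2]/q[2]
def save(n,f):
    im=grab_frame(n); cv2.imwrite("pics/"+f,im[:,:,::-1]); return im
E
python3 - <<'E'
from h import *
print(state())
for c in ["scene","side"]:
    save(c,c+"0.png"); print(c,get_calibration(c))
    for q in ["stem_foot","dock","black_weight_centre","black_weight_slot","black_weight_grip","blue_weight_centre","blue_weight_slot","blue_weight_grip","orange_weight_centre","orange_weight_slot","orange_weight_grip","white_lid","glue_bottle","brown_pot","cement_jar"]:
        r=recognise(c,q); print(q,[(np.round(x["point"],4).tolist(),round(x["score"],2)) for x in r[:2]])
E
```

```text
pics
{'time': 0.0, 'joint_pos': array([-1.29701391e+00,  5.33242512e-02,  1.61430867e+00,  4.80179425e-05,
        1.47599618e+00, -1.19014425e-01]), 'joint_vel': array([-0.00031176, -0.0008067 ,  0.00152408, -0.00132288,  0.00093792,
       -0.00019249]), 'joint_efforts': array([-2.49384408e-03, -3.93686485e+01, -3.70178998e+01, -2.30088754e-04,
        7.09865824e-03,  1.56256554e-07]), 'tool_pos': array([ 0.23906058, -0.576765  ,  0.2163745 ]), 'tool_rot': array([-1.01702733e-03,  9.80775683e-01,  1.95135909e-01, -5.48885365e-05]), 'contact_force': array([-1.74598302e-04,  2.09616008e-01,  1.85809809e-01]), 'ft_torque': array([ 0.00645144, -0.0024408 ,  0.02044376]), 'grasp_force': 0.0, 'gripper_width': 1.0002961049657733}
scene {'camera_matrix': array([[519.87555011,   0.        , 309.93695619],
       [  0.        , 519.87555011, 239.45714222],
       [  0.        ,   0.        ,   1.        ]]), 'pose': array([[-0.85759015,  0.28429595, -0.42861981,  0.07004004],
       [-0.51377505, -0.51234434,  0.68814132,  0.98937585],
       [-0.02396515,  0.81035738,  0.58544563,  0.75055
[... 188 characters left out ...]
45, 0.0617], 0.84)]
black_weight_slot [([0.6119, 0.0627, 0.0547], 0.91)]
black_weight_grip [([0.6132, 0.0619, 0.0622], 0.93)]
blue_weight_centre [([0.5362, 0.3764, 0.0111], 0.97)]
blue_weight_slot [([0.5333, 0.3769, 0.0104], 0.74)]
blue_weight_grip [([0.5346, 0.3797, 0.0182], 0.88)]
orange_weight_centre [([0.4316, 0.0297, 0.0126], 0.65)]
orange_weight_slot []
orange_weight_grip [([0.4305, 0.0223, 0.0141], 0.78)]Traceback (most recent call last):
  File "<stdin>", line 6, in <module>
ValueError: it knows: black_weight_centre, black_weight_grip, black_weight_slot, blue_weight_centre, blue_weight_grip, blue_weight_slot, brown_pot, cement_jar, dock, glue_bottle, orange_weight_centre, orange_weig
```

View pics/scene0.png

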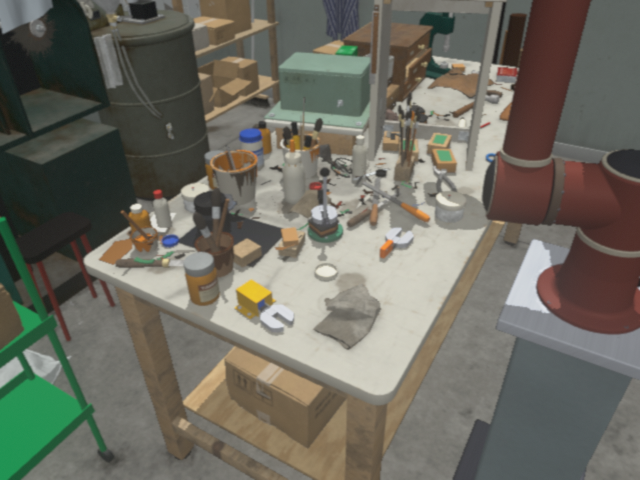

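```bash
python3 - <<'E'
from h import *
save("side","side0.png"); print(get_calibration("side"))
for q in ["stem_foot","dock","black_weight_centre","blue_weight_centre","orange_weight_centre","glue_bottle","brown_pot","cement_jar"]:
        r=recognise("side",q); print(q,[(np.round(x["point"],4).tolist(),round(x["score"],2)) for x in r[:2]])
E
```

```text
{'camera_matrix': array([[557.60371215,   0.        , 323.88770435],
       [  0.        , 557.60371215, 248.36686778],
       [  0.        ,   0.        ,   1.        ]]), 'pose': array([[-0.99975359, -0.01648649,  0.0148645 ,  0.60949213],
       [ 0.02162029, -0.57139024,  0.82039366,  0.96462641],
       [-0.00503198,  0.82051288,  0.57160589,  0.62818165],
       [ 0.        ,  0.        ,  0.        ,  1.        ]])}
stem_foot [([0.5991, 0.0842, 0.0312], 0.85)]
dock [([0.6037, 0.3819, 0.0327], 0.79)]
black_weight_centre []
blue_weight_centre [([0.5355, 0.384, 0.0159], 0.56)]
orange_weight_centre []
glue_bottle [([0.7466, -0.0119, 0.0829], 0.72)]
brown_pot [([0.7559, 0.3026, 0.0734], 0.81), ([0.4372, 0.0263, 0.0102], 0.49)]
cement_jar [([0.7031, 0.4218, 0.0709], 0.8), ([0.5341, 0.3825, 0.0165], 0.74)]
```

View pics/side0.png

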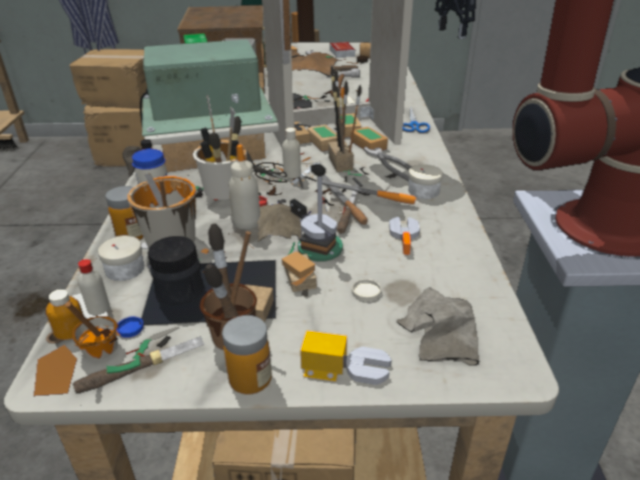

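```bash
python3 - <<'E'
from h import *
for n,uv,z in [("lid",(367,290),.01),("ragL",(400,322),0),("ragB",(445,360),0),("ragR",(478,320),0),("ragT",(435,290),.02),("edge",(350,405),0),("edgeR",(540,390),0),("block",(300,283),0.02),("blockbase",(297,290),0),("orange grip",(407,243),.02),("orange disc",(405,228),.014),("blue disc",(369,364),.014),("stemhead",(319,168),.18),("stembase",(320,250),0),("tools",(395,195),0),("tools2",(352,222),0),("edge mid",(480,260),0)]:
    print(n,np.round(ray("side",uv,z),3))
print(state()["time"]); P=cal("wrist")[1]; s=state(); print(np.round(P,3), cal("wrist")[0])
E
```

```text
lid [0.521 0.207 0.01 ]
ragL [0.472 0.28  0.   ]
ragB [0.415 0.367 0.   ]
ragR [0.342 0.278 0.   ]
ragT [0.405 0.223 0.02 ]
edge [0.565 0.449 0.   ]
edgeR [0.29  0.429 0.   ]
block [0.638 0.197 0.02 ]
blockbase [0.644 0.191 0.   ]
orange grip [0.433 0.078 0.02 ]
orange disc [0.427 0.016 0.014]
blue disc [0.533 0.385 0.014]
stemhead [0.601 0.072 0.18 ]
stembase [0.601 0.068 0.   ]
tools [ 0.426 -0.145  0.   ]
tools2 [ 0.532 -0.033  0.   ]
edge mid [0.296 0.11  0.   ]
1.05
[[ 0.383  0.886  0.259  0.306]
 [-0.924  0.368  0.107 -0.551]
 [-0.    -0.281  0.96   0.373]
 [ 0.     0.     0.     1.   ]] [[359.72509069   0.         319.64402674]
 [  0.         359.72509069 231.60625573]
 [  0.           0.           1.        ]]
```

Emit:
{"api": "apply_moves", "payload": {
  "targets": [
    {"translation": [0.1, -0.3, -0.35], "twist": -1, "hand": 1},
    {"translation": [0.1, -0.35, -0.35], "twist": -1, "hand": 1},
    {"translation": [0.1, -0.4, -0.25], "twist": -1, "hand": 1},
    {"translation": [0.1, -0.45, -0.2], "twist": -1, "hand": 1},
    {"translation": [0.1, -0.48, 0], "twist": 0, "hand": 1},
    {"translation": [0.1, -0.48, 0], "twist": 0, "hand": 1},
    {"translation": [0.1, -0.48, 0], "twist": 0, "hand": 1},
    {"translation": [0.1, -0.48, 0], "twist": 0, "hand": 1}
  ]
}}

```text
time: 1.85
tool_pos: [0.0851, -0.266, 0.3322]
tool_rot: [0.0, 0.922, 0.387, -0.0]
contact_force: [-2.4, 0.6, -0.1]
gripper_width: 1.001
grasp_force: 0.0
```

Emit:
{"api": "apply_moves", "payload": {
  "targets": [
    {"translation": [0.48, 0.04, -0.1], "twist": 0, "hand": 1},
    {"translation": [0.48, 0.04, -0.1], "twist": 0, "hand": 1},
    {"translation": [0.48, 0.04, -0.1], "twist": 0, "hand": 1},
    {"translation": [0.48, 0.04, -0.1], "twist": 0, "hand": 1},
    {"translation": [0.48, 0.04, -0.1], "twist": 0, "hand": 1},
    {"translation": [0.48, 0.04, -0.1], "twist": 0, "hand": 1},
    {"translation": [0.48, 0.04, -0.1], "twist": 0, "hand": 1},
    {"translation": [0.48, 0.04, -0.1], "twist": 0, "hand": 1}
  ]
}}

```text
time: 2.65
tool_pos: [0.3762, -0.0174, 0.4121]
tool_rot: [0.001, 0.922, 0.387, 0.001]
contact_force: [-0.4, -1.6, -0.2]
gripper_width: 1.003
grasp_force: 0.0
```

Emit:
{"api": "apply_moves", "payload": {
  "targets": [
    {"translation": [0.48, 0.04, 0], "twist": 1, "hand": 1},
    {"translation": [0.3, 0.04, 0], "twist": 1, "hand": 1},
    {"translation": [0, 0, 0], "twist": 1, "hand": 1},
    {"translation": [0, 0, 0], "twist": 1, "hand": 1},
    {"translation": [0, 0, 0], "twist": 1, "hand": 1},
    {"translation": [0, 0, 0], "twist": 1, "hand": 1},
    {"translation": [0, 0, 0], "twist": 1, "hand": 1},
    {"translation": [0, 0, 0], "twist": 0.93, "hand": 1}
  ]
}}

```text
time: 3.45
tool_pos: [0.4372, 0.0278, 0.4114]
tool_rot: [0.0, 1.0, -0.002, 0.0]
contact_force: [-0.3, 0.2, -0.3]
gripper_width: 1.0
grasp_force: 0.0
```

```bash
python3 - <<'E'
from h import *
s=state();print(s["time"],s["tool_pos"],s["tool_rot"],s["joint_pos"])
im=save("wrist","w1.png")
for q in ["stem_foot","dock","black_weight_centre","blue_weight_centre","orange_weight_centre","white_lid"]:
    try:
        r=recognise("wrist",q); print(q,[(np.round(x["point"],4).tolist(),round(x["score"],2)) for x in r[:2]])
    except Exception as e: print(e)
    if r: print(np.round(proj("wrist",r[0]["point"])))
E
```

```text
3.45 [0.4372055  0.02784128 0.41144022] [ 1.09543972e-05  9.99997940e-01 -2.02522519e-03  1.36716643e-04] [-1.06601980e-01 -4.36934594e-01  1.72165137e+00  7.03911254e-06
  1.85660165e+00  1.46824679e+00]
stem_foot [([0.5935, 0.0607, 0.0414], 0.6), ([0.6109, 0.0453, 0.0605], 0.45)]
[295.  61.]
dock [([0.6002, 0.3501, 0.0407], 0.85)]
[78. 55.]
black_weight_centre [([0.6154, 0.0469, 0.0623], 0.62)]
[304.  39.]
blue_weight_centre [([0.5378, 0.3758, 0.011], 0.73)]
[ 81. 105.]
orange_weight_centre [([0.4339, 0.0142, 0.0112], 0.98)]
[328. 177.]
it knows: black_weight_centre, black_weight_grip, black_weight_slot, blue_weight_centre, blue_weight_grip, blue_weight_slot, brown_pot, cement_jar, dock, glue_bottle, orange_weight_centre, orange_weig
[328. 177.]
```

View pics/w1.png

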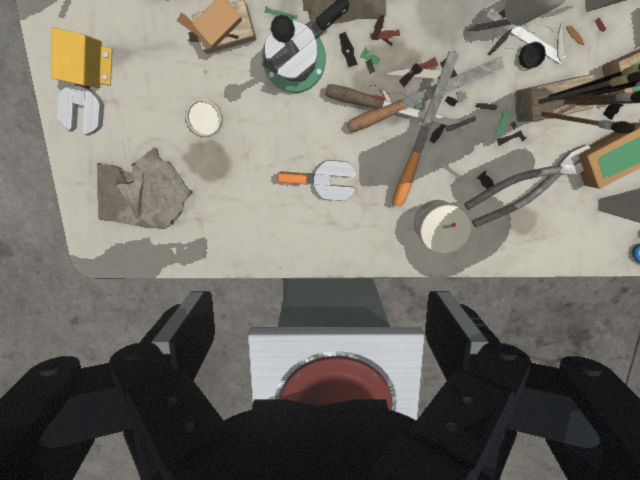

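Emit:
{"api": "apply_moves", "payload": {
  "targets": [
    {"translation": [0.02, -0.48, 0.2], "twist": 0, "hand": 1},
    {"translation": [0.02, -0.48, 0.3], "twist": 0, "hand": 1},
    {"translation": [0.02, -0.48, 0.3], "twist": 0, "hand": 1},
    {"translation": [0.02, -0.48, 0.3], "twist": 0, "hand": 1},
    {"translation": [0, -0.48, 0.3], "twist": 0, "hand": 1},
    {"translation": [0, -0.48, 0.3], "twist": 0, "hand": 1},
    {"translation": [0, -0.48, 0.2], "twist": 0, "hand": 1},
    {"translation": [0, 0, 0], "twist": 0, "hand": 1}
  ]
}}

```text
time: 4.55
tool_pos: [0.4418, 0.335, 0.2355]
tool_rot: [0.001, 1.0, 0.003, -0.004]
contact_force: [0.1, 0.2, -0.5]
gripper_width: 0.999
grasp_force: 0.0
```

```bash
python3 - <<'E'
from h import *
s=state();print(s["time"],s["tool_pos"],s["tool_rot"])
im=save("wrist","w2.png")
for q in ["blue_weight_centre","dock"]:
    r=regions_of("wrist",q)
    for x in r[:2]:
        m=x["pixels"].astype(np.uint8); ys,xs=np.nonzero(m); print(q,x["score"],m.sum(),xs.min(),xs.max(),ys.min(),ys.max(),xs.mean(),ys.mean())
        c=max(cv2.findContours(m,0,2)[0],key=cv2.contourArea); print(cv2.minAreaRect(c))
        if q[0]=="b":
            P=np.array([ray("wrist",p,.014)[:2] for p in c[:,0].astype(float)]); print(P.min(0),P.max(0),(P.min(0)+P.max(0))/2)
            r2=cv2.minAreaRect((P*1000).astype(np.float32)); print(r2)
E
```

```text
4.55 [0.44182131 0.33504297 0.23548524] [ 0.0012271   0.99998787  0.00304485 -0.00367265]
blue_weight_centre 0.82 3138 241 306 60 138 273.95092415551306 97.68674314850223
((274.29412841796875, 97.82353210449219), (62.089115142822266, 76.15618133544922), 14.03624439239502)
[0.50384261 0.34519171] [0.57696474 0.41061301] [0.54040367 0.37790236]
((541.5894775390625, 376.63232421875), (60.631202697753906, 72.26506042480469), 75.3377685546875)
dock 0.82 4638 248 331 0 69 289.262397585166 30.86308753773178
((288.6341857910156, 31.16146469116211), (78.24479675292969, 70.50326538085938), 9.090276718139648)
```

View pics/w2.png

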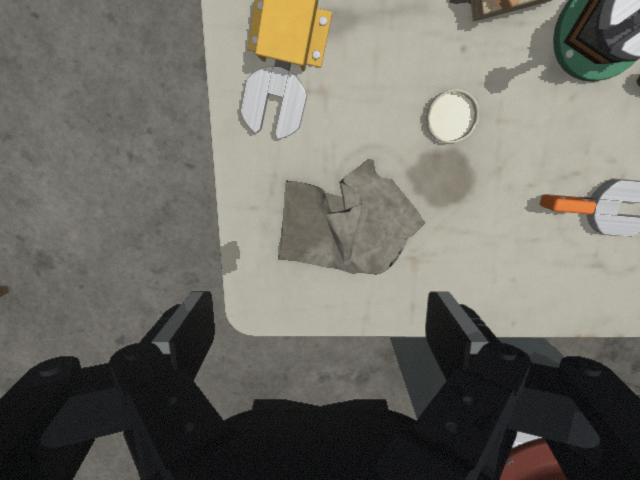

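Emit:
{"api": "apply_moves", "payload": {
  "targets": [
    {"translation": [0.49, -0.21, 0], "twist": 0, "hand": 1},
    {"translation": [0.48, -0.21, 0], "twist": 0, "hand": 1},
    {"translation": [0, 0, 0.3], "twist": 0.87, "hand": 1},
    {"translation": [0, 0, 0.4], "twist": 0.87, "hand": 1},
    {"translation": [0, 0, 0.4], "twist": 0.87, "hand": 1},
    {"translation": [0, 0, 0.4], "twist": 0, "hand": 1},
    {"translation": [0, 0, 0.3], "twist": 0, "hand": 1},
    {"translation": [0, 0, 0], "twist": 0, "hand": 1}
  ]
}}

```text
time: 5.5
tool_pos: [0.5341, 0.3685, 0.0561]
tool_rot: [0.003, 0.991, -0.131, -0.003]
contact_force: [-0.9, -0.2, -1.3]
gripper_width: 0.997
grasp_force: 0.0
```

```bash
python3 - <<'E'
from h import *
s=state();print(s["time"],s["tool_pos"],s["tool_rot"],s["contact_force"])
im=save("wrist","w3.png")
r=regions_of("wrist","blue_weight_centre")
for x in r[:1]:
        m=x["pixels"].astype(np.uint8)
        c=max(cv2.findContours(m,0,2)[0],key=cv2.contourArea); print(x["score"],m.sum(),cv2.minAreaRect(c))
        P=np.array([ray("wrist",p,.014)[:2] for p in c[:,0].astype(float)])
        print(cv2.minAreaRect((P*1000).astype(np.float32)))
E
```

```text
5.5 [0.53405196 0.36846001 0.0561453 ] [ 0.00250514  0.99134229 -0.13123803 -0.00328185] [-0.90080685 -0.21165202 -1.29200273]
0.56 7533 ((298.79888916015625, 256.45501708984375), (98.21929931640625, 103.09278869628906), 88.56790161132812)
((536.339599609375, 383.6305236816406), (61.83506774902344, 62.960716247558594), 76.60725402832031)
```

View pics/w3.png

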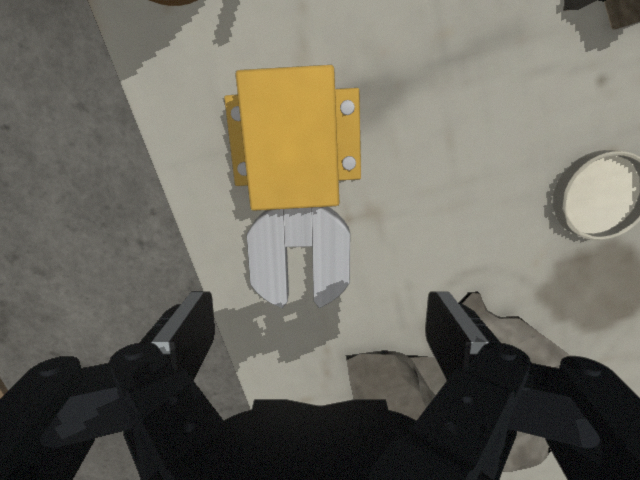

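```bash
python3 - <<'E'
from h import *
from scipy.spatial.transform import Rotation as R
s=state();print(s["time"],s["tool_pos"],s["tool_rot"])
q=s["tool_rot"];T=np.eye(4);T[:3,:3]=R.from_quat([q[1],q[2],q[3],q[0]]).as_matrix();T[:3,3]=s["tool_pos"]
P=cal("wrist")[1]; print(np.round(np.linalg.inv(T)@P,4))
for d in (-.04,0,.04):
  p=T[:3,3]+T[:3,0]*d; p[2]=.014; print(d,proj("wrist",p))
print(np.array([ray("wrist",p,.014) for p in [(298.5,250),(298.5,305)]]))
E
```

```text
5.6 [0.53748941 0.37093499 0.06207215] [-4.16422531e-04  9.91389562e-01 -1.30943083e-01  6.86467020e-04]
[[ 5.000e-04  9.597e-01  2.810e-01  7.210e-02]
 [ 1.000e+00 -6.000e-04  3.000e-04  7.000e-04]
 [ 4.000e-04  2.810e-01 -9.597e-01 -1.557e-01]
 [ 0.000e+00  0.000e+00  0.000e+00  1.000e+00]]
-0.04 [318.66775872 311.44281051]
0 [318.64831111 251.58697068]
0.04 [318.62673707 185.18638933]
[[0.54158593 0.3823384  0.014     ]
 [0.5064822  0.39238008 0.014     ]]
```

Emit:
{"api": "apply_moves", "payload": {
  "targets": [
    {"translation": [0, -0.07, 0.1], "twist": 0, "hand": 1},
    {"translation": [0, 0, 0], "twist": 0, "hand": 1},
    {"translation": [0, 0, 0], "twist": 0, "hand": 1},
    {"translation": [0, 0, 0], "twist": 0, "hand": 1}
  ]
}}

```text
time: 6.0
tool_pos: [0.5386, 0.3789, 0.0515]
tool_rot: [-0.0, 0.991, -0.13, 0.001]
contact_force: [-0.1, -0.2, 0.6]
gripper_width: 1.001
grasp_force: 0.0
```

```bash
python3 - <<'E'
from h import *
s=state();print(s["time"],s["tool_pos"],s["tool_rot"],s["contact_force"],s["joint_vel"])
im=save("wrist","w4.png")
p=s["tool_pos"].copy(); p[2]=.014; print(proj("wrist",p))
r=regions_of("wrist","blue_weight_centre")
for x in r[:1]:
        m=x["pixels"].astype(np.uint8)
        c=max(cv2.findContours(m,0,2)[0],key=cv2.contourArea); print(x["score"],m.sum(),cv2.minAreaRect(c),cv2.boundingRect(c))
        P=np.array([ray("wrist",p,.014)[:2] for p in c[:,0].astype(float)])
        print(cv2.minAreaRect((P*1000).astype(np.float32)))
E
```

```text
6.0 [0.53858564 0.37888174 0.05146604] [-4.15168365e-04  9.91499971e-01 -1.30104800e-01  6.12972059e-04] [-0.09284958 -0.20164062  0.63370941] [-0.00162946  0.00097658  0.00672815 -0.00028927  0.00100013  0.00112834]
[318.31083588 257.71492612]
0.82 7838 ((318.4103698730469, 262.9147644042969), (101.21837615966797, 104.44236755371094), 88.56790161132812) (266, 212, 105, 103)
((534.2280883789062, 380.07269287109375), (59.51664352416992, 62.080780029296875), 76.70098876953125)
```

Emit:
{"api": "apply_moves", "payload": {
  "targets": [
    {"translation": [0, 0, 0.15], "twist": 0, "hand": 1},
    {"translation": [0, 0, 0.13], "twist": 0, "hand": 1},
    {"translation": [0, 0, 0], "twist": 0, "hand": 0.6},
    {"translation": [0, 0, 0], "twist": 0, "hand": 0.4},
    {"translation": [0, 0, 0], "twist": 0, "hand": 0},
    {"translation": [0, 0, 0], "twist": 0, "hand": 0},
    {"translation": [0, 0, 0], "twist": 0, "hand": 0},
    {"translation": [0, 0, 0], "twist": 0, "hand": 0}
  ]
}}

```text
time: 6.9
tool_pos: [0.5384, 0.3786, 0.0229]
tool_rot: [-0.0, 0.991, -0.13, 0.0]
contact_force: [-0.8, 0.3, -0.2]
gripper_width: 0.003
grasp_force: 0.0
```

```bash
python3 - <<'E'
from h import *
s=state();print(s["time"],s["tool_pos"],s["contact_force"],s["gripper_width"])
im=save("wrist","w5.png")
sd=save("side","s5.png"); u,v=map(int,proj("side",[.54,.38,.02]))
c=cv2.resize(sd[v-60:v+60,u-80:u+80],(480,360),interpolation=cv2.INTER_CUBIC)
w=cv2.resize(im,(480,360)); cv2.imwrite("pics/c5.png",np.vstack([w[150:],c])[:600,:,::-1])
E
```

```text
6.9 [0.53838844 0.37863362 0.02291858] [-0.8092218   0.32086237 -0.20132721] 0.0027436843094714937
```

View pics/c5.png

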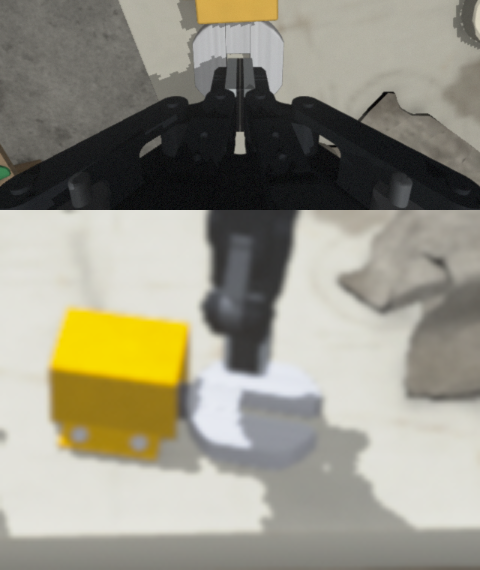

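Emit:
{"api": "apply_moves", "payload": {
  "targets": [
    {"translation": [0, 0, -0.2], "twist": 0, "hand": 0},
    {"translation": [0, 0, 0], "twist": 0, "hand": 1},
    {"translation": [0, 0, 0], "twist": 0, "hand": 1},
    {"translation": [0, 0, 0], "twist": 0, "hand": 1},
    {"translation": [0, 0, 0], "twist": 0, "hand": 1},
    {"translation": [0, 0, 0], "twist": 0, "hand": 1},
    {"translation": [0, 0, 0.2], "twist": 0, "hand": 1},
    {"translation": [0, 0, 0], "twist": 0, "hand": 1}
  ]
}}

```text
time: 7.8
tool_pos: [0.536, 0.3773, 0.0194]
tool_rot: [0.002, 0.991, -0.13, -0.002]
contact_force: [-1.0, -0.9, -0.7]
gripper_width: 1.005
grasp_force: 0.0
```

Emit:
{"api": "apply_moves", "payload": {
  "targets": [
    {"translation": [0, 0, 0.05], "twist": 0, "hand": 1},
    {"translation": [0, 0, 0.03], "twist": 0, "hand": 1},
    {"translation": [0, 0, 0.02], "twist": 0, "hand": 1},
    {"translation": [0, 0, 0], "twist": 0, "hand": 1}
  ]
}}

```text
time: 8.2
tool_pos: [0.5381, 0.3785, 0.0124]
tool_rot: [-0.0, 0.991, -0.13, -0.0]
contact_force: [0.0, -0.6, 0.5]
gripper_width: 1.002
grasp_force: 0.0
```

Emit:
{"api": "apply_moves", "payload": {
  "targets": [
    {"translation": [0, 0, 0], "twist": 0, "hand": 0.7},
    {"translation": [0, 0, 0], "twist": 0, "hand": 0.5},
    {"translation": [0, 0, 0], "twist": 0, "hand": 0},
    {"translation": [0, 0, 0], "twist": 0, "hand": 0},
    {"translation": [0, 0, 0], "twist": 0, "hand": 0}
  ]
}}

```text
time: 8.7
tool_pos: [0.5381, 0.3785, 0.0125]
tool_rot: [-0.0, 0.991, -0.13, 0.0]
contact_force: [0.4, -0.0, 0.2]
gripper_width: 0.139
grasp_force: 0.0
```

```bash
python3 - <<'E'
from h import *
im=save("wrist","w6.png")
s=state();print(s["time"],s["tool_pos"],s["contact_force"],s["gripper_width"],s["grasp_force"])
for d in (0,.01,.02,.03):
  p=s["tool_pos"].copy(); p[2]-=d; print(d,proj("wrist",p))
sd=save("side","s6.png"); u,v=map(int,proj("side",[.54,.38,.02]))
c=cv2.resize(sd[v-45:v+45,u-60:u+60],(480,360),interpolation=cv2.INTER_CUBIC)
cv2.imwrite("pics/c6.png",np.vstack([im[180:410,80:560],c])[:,:,::-1])
E
```

```text
8.75 [0.5381366  0.37849697 0.01250605] [-0.89853991  0.74074723 -0.1468227 ] 0.05515179010941962 0.0
0 [318.18050886 285.51651266]
0.01 [318.26836436 276.99428063]
0.02 [318.34729186 269.33809067]
0.03 [318.41858645 262.42231336]
```

View pics/c6.png

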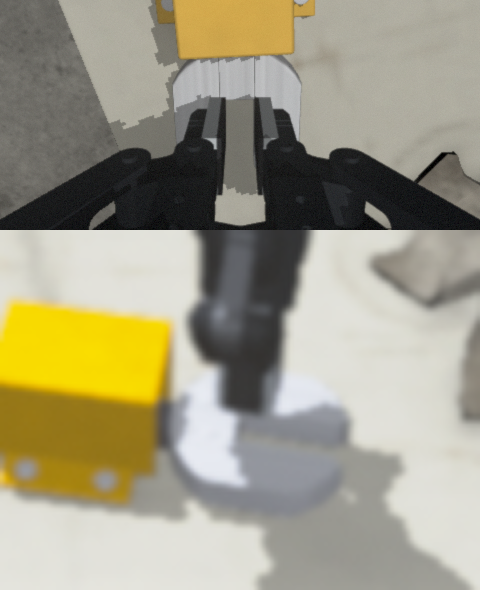

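Emit:
{"api": "apply_moves", "payload": {
  "targets": [
    {"translation": [0, 0, 0], "twist": 0, "hand": 0},
    {"translation": [0, 0, 0], "twist": 0, "hand": 0},
    {"translation": [0, 0, 0.03], "twist": 0, "hand": 0},
    {"translation": [0, 0, 0], "twist": 0, "hand": 0}
  ]
}}

```text
time: 9.2
tool_pos: [0.5377, 0.3783, 0.0088]
tool_rot: [0.0, 0.991, -0.13, -0.0]
contact_force: [-1.6, 0.6, -0.0]
gripper_width: -0.002
grasp_force: 0.0
```

```bash
python3 - <<'E'
from h import *
im=save("wrist","w7.png")
s=state();print(s["time"],s["tool_pos"],s["contact_force"],s["gripper_width"],s["grasp_force"])
sd=save("side","s7.png"); u,v=map(int,proj("side",[.54,.38,.02]))
c=cv2.resize(sd[v-50:v+40,u-60:u+60],(480,360),interpolation=cv2.INTER_CUBIC)
print(proj("side",s["tool_pos"]),(u,v),proj("side",[.538,.3785,.014]),proj("side",[.538,.3785,0.034]))
sc=grab_frame("scene"); u,v=map(int,proj("scene",[.54,.38,.02])); print(u,v,proj("scene",s["tool_pos"]))
c2=cv2.resize(sc[v-40:v+40,u-60:u+60],(360,240),interpolation=cv2.INTER_CUBIC)
c2=cv2.copyMakeBorder(c2,0,0,0,120,0)
cv2.imwrite("pics/c7.png",np.vstack([c2,c])[:,:,::-1])
E
```

```text
9.25 [0.53778    0.37830829 0.00896714] [0.00339141 0.37967934 0.34430815] 8.450569081586144e-05 0.0
[365.32924082 363.00228609] (364, 358) [365.31894266 360.73172659] [365.82716167 351.15737801]
274 311 [275.74022258 315.77474298]
```

View pics/c7.png

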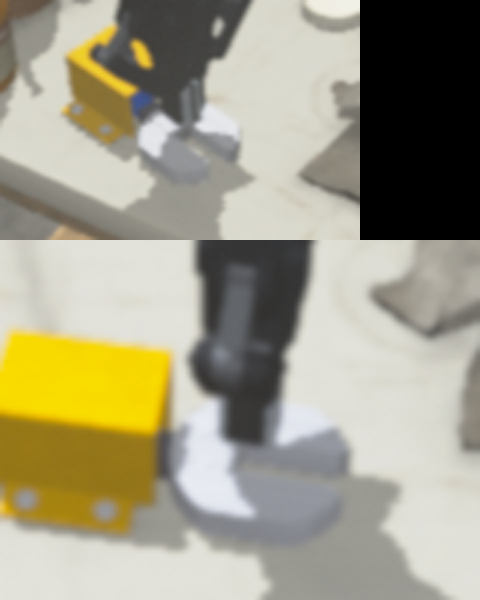

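Emit:
{"api": "apply_moves", "payload": {
  "targets": [
    {"translation": [0, 0, -0.1], "twist": 0, "hand": 1},
    {"translation": [0, 0, 0], "twist": 0, "hand": 1},
    {"translation": [0, 0, 0], "twist": 0, "hand": 1},
    {"translation": [0, 0, 0], "twist": 0, "hand": 1},
    {"translation": [0, 0, 0], "twist": 0, "hand": 1},
    {"translation": [0, 0, 0.1], "twist": 0, "hand": 1},
    {"translation": [0, 0, 0.05], "twist": 0, "hand": 1},
    {"translation": [0, 0, 0], "twist": 0, "hand": 1}
  ]
}}

```text
time: 10.15
tool_pos: [0.5368, 0.3778, 0.0024]
tool_rot: [0.001, 0.991, -0.13, -0.001]
contact_force: [-0.8, -0.5, -0.5]
gripper_width: 0.998
grasp_force: 0.0
```

Emit:
{"api": "apply_moves", "payload": {
  "targets": [
    {"translation": [0, 0, 0.03], "twist": 0, "hand": 1},
    {"translation": [0, 0, 0.03], "twist": 0, "hand": 1},
    {"translation": [0, 0, 0], "twist": 0, "hand": 1}
  ]
}}

```text
time: 10.45
tool_pos: [0.5378, 0.3783, -0.0021]
tool_rot: [0.0, 0.991, -0.13, -0.0]
contact_force: [-0.6, -0.1, -0.3]
gripper_width: 1.003
grasp_force: 0.0
```

Emit:
{"api": "apply_moves", "payload": {
  "targets": [
    {"translation": [0, 0, 0.03], "twist": 0, "hand": 1},
    {"translation": [0, 0, 0.03], "twist": 0, "hand": 1},
    {"translation": [0, 0, 0], "twist": 0, "hand": 0.7},
    {"translation": [0, 0, 0], "twist": 0, "hand": 0.6},
    {"translation": [0, 0, 0], "twist": 0, "hand": 0.6}
  ]
}}

```text
time: 10.95
tool_pos: [0.5386, 0.3789, -0.0067]
tool_rot: [-0.0, 0.991, -0.13, 0.0]
contact_force: [-1.2, -0.6, 3.3]
gripper_width: 0.667
grasp_force: 64.4
```

```bash
python3 - <<'E'
from h import *
s=state();print(s["time"],s["tool_pos"],s["contact_force"],s["gripper_width"],s["grasp_force"])
im=save("wrist","w8.png")
sd=save("side","s8.png"); u,v=map(int,proj("side",[.54,.38,.02]))
c=cv2.resize(sd[v-50:v+40,u-60:u+60],(480,360),interpolation=cv2.INTER_CUBIC)
cv2.imwrite("pics/c8.png",np.vstack([im[180:410,80:560],c])[:,:,::-1])
E
```

```text
10.95 [ 0.53862619  0.37885862 -0.00671588] [-1.19520412 -0.62968595  3.25067689] 0.6671362085972669 64.35659802518785
```

View pics/c8.png

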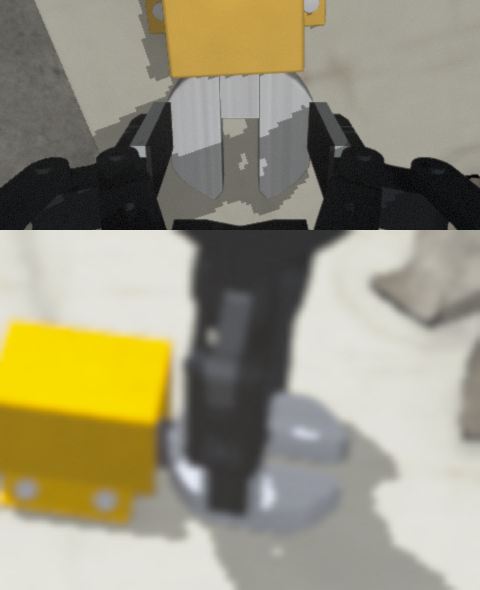

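Emit:
{"api": "apply_moves", "payload": {
  "targets": [
    {"translation": [0, 0, -0.03], "twist": 0, "hand": 0},
    {"translation": [-0.1, 0, 0], "twist": 0, "hand": 0},
    {"translation": [-0.15, 0, 0], "twist": 0, "hand": 0},
    {"translation": [-0.15, 0, 0], "twist": 0, "hand": 0},
    {"translation": [-0.15, 0, 0], "twist": 0, "hand": 0},
    {"translation": [-0.15, 0, 0], "twist": 0, "hand": 0},
    {"translation": [0, 0, 0], "twist": 0, "hand": 0},
    {"translation": [0, 0, 0], "twist": 0, "hand": 0}
  ]
}}

```text
time: 11.85
tool_pos: [0.4701, 0.3968, -0.0044]
tool_rot: [-0.0, 0.992, -0.13, 0.0]
contact_force: [0.6, 0.1, -2.7]
gripper_width: 0.666
grasp_force: 64.3
```

Emit:
{"api": "apply_moves", "payload": {
  "targets": [
    {"translation": [0, 0, -0.2], "twist": 0, "hand": 0},
    {"translation": [0, 0, -0.4], "twist": 0, "hand": 0},
    {"translation": [0, 0, -0.4], "twist": 0, "hand": 0},
    {"translation": [0, 0, -0.2], "twist": 0, "hand": 0},
    {"translation": [0, 0, 0], "twist": 0, "hand": 0},
    {"translation": [0, 0, 0], "twist": 0, "hand": 0},
    {"translation": [0, 0, 0], "twist": 0, "hand": 0}
  ]
}}

```text
time: 12.55
tool_pos: [0.4694, 0.3955, 0.1128]
tool_rot: [0.001, 0.991, -0.13, -0.002]
contact_force: [0.5, 0.2, -3.8]
gripper_width: 0.665
grasp_force: 65.0
```

```bash
cat >> h.py <<'E'
def rect(cam,q,z,pr=True):
    for x in regions_of(cam,q)[:1]:
        m=x["pixels"].astype(np.uint8); c=max(cv2.findContours(m,0,2)[0],key=cv2.contourArea)
        P=np.array([ray(cam,p,z)[:2] for p in c[:,0].astype(float)])
        print(q,round(x["score"],2),m.sum(),cv2.boundingRect(c),"world rect",cv2.minAreaRect((P*1000).astype(np.float32)),P.min(0).round(3),P.max(0).round(3))
        return m,P
E
python3 - <<'E'
from h import *
s=state();print(s["time"],s["tool_pos"],s["tool_rot"],s["contact_force"],s["gripper_width"],s["grasp_force"])
im=save("wrist","w9.png")
rect("wrist","blue_weight_centre",.12); rect("wrist","orange_weight_centre",.014); 
for uv in [(370,160),(423,222),(345,180),(290,180),(280,260),(395,265)]: pass
E
```

```text
12.55 [0.46937762 0.39553382 0.11275707] [ 0.00136958  0.99145977 -0.1303966  -0.00154241] [ 0.48950785  0.18258497 -3.81992636] 0.6654617370131364 65.02117822878063
blue_weight_centre 0.67 20854 (247, 89, 145, 290) world rect ((488.775634765625, 391.00970458984375), (65.52916717529297, 131.56332397460938), 76.67547607421875) [0.422 0.362] [0.553 0.434]
orange_weight_centre 0.59 20778 (247, 89, 145, 290) world rect ((452.085693359375, 399.3937072753906), (111.90544891357422, 226.4114990234375), 75.23554992675781) [0.337 0.352] [0.564 0.474]
```

```bash
python3 - <<'E'
from h import *
save("side","s9.png"); rect("side","orange_weight_centre",.014); 
im=save("scene","sc9.png"); rect("scene","orange_weight_centre",.014)
# rag corners from w2 (old pose)
from scipy.spatial.transform import Rotation as R
C=np.array([[5e-4,.9597,.281,.0721],[1,-6e-4,3e-4,7e-4],[4e-4,.281,-.9597,-.1557],[0,0,0,1]])
def old(tp,q,uv,z):
    T=np.eye(4);T[:3,:3]=R.from_quat([q[1],q[2],q[3],q[0]]).as_matrix();T[:3,3]=tp;P=T@C
    K=cal("wrist")[0];d=np.linalg.inv(K)@[*uv,1];d=P[:3,:3]@[d[0],-d[1],-d[2]];o=P[:3,3];return (o+d*(z-o[2])/d[2]).round(3)
a=([0.44182131,0.33504297,0.23548524],[0.0012271,0.99998787,0.00304485,-0.00367265])
for n,uv,z in [("rag",(370,160),.01),("rag",(423,222),0),("rag",(392,262),0),("lid",(452,116),.01),("or tip",(542,200),.02),("or neck",(594,207),.014)]: print(n,old(*a,uv,z))
b=([0.4372055,0.02784128,0.41144022],[0,1,-.002,0])
for n,uv,z in [("or disc left",(314,181),.014),("or slot mouth",(356,181),.014),("or tip",(278,178),.02),("head",(283,28),.18),("blk tip",(343,4),.07)]: print(n,old(*b,uv,z))
E
```

```text
orange_weight_centre 0.59 384 (388, 218, 23, 37) world rect ((446.0343322753906, 41.72119140625), (33.617462158203125, 130.63348388671875), 6.281846523284912) [ 0.426 -0.024] [0.464 0.106]
orange_weight_centre 0.73 530 (379, 228, 34, 29) world rect ((428.54168701171875, 38.99729919433594), (124.642822265625, 63.572349548339844), 85.61492919921875) [ 0.395 -0.024] [0.459 0.101]
rag [0.479 0.282 0.01 ]
rag [0.41  0.217 0.   ]
rag [0.361 0.249 0.   ]
lid [0.523 0.201 0.01 ]
or tip [0.44  0.101 0.02 ]
or neck [0.431 0.039 0.014]
or disc left [0.429 0.036 0.014]
or slot mouth [ 0.428 -0.029  0.014]
or tip [0.434 0.091 0.02 ]
head [0.6   0.062 0.18 ]
blk tip [ 0.652 -0.002  0.07 ]
```

Emit:
{"api": "apply_moves", "payload": {
  "targets": [
    {"translation": [0.11, 0.4, 0], "twist": 0, "hand": 0},
    {"translation": [0.1, 0.4, 0], "twist": 0, "hand": 0},
    {"translation": [0.11, 0.4, 0], "twist": 0, "hand": 0},
    {"translation": [0.1, 0.4, 0], "twist": 0, "hand": 0},
    {"translation": [0.1, 0.4, 0], "twist": 0, "hand": 0},
    {"translation": [0.1, 0.4, 0], "twist": 0, "hand": 0},
    {"translation": [0, 0, 0], "twist": -0.96, "hand": 0},
    {"translation": [0, 0, 0], "twist": -0.96, "hand": 0}
  ]
}}

```text
time: 13.7
tool_pos: [0.4685, 0.1474, 0.1156]
tool_rot: [-0.0, 0.999, -0.034, 0.0]
contact_force: [0.2, -0.5, -2.7]
gripper_width: 0.668
grasp_force: 65.4
```

Emit:
{"api": "apply_moves", "payload": {
  "targets": [
    {"translation": [0, 0, 0], "twist": -0.96, "hand": 0},
    {"translation": [0, 0, 0], "twist": -0.96, "hand": 0},
    {"translation": [0, 0, 0], "twist": -0.96, "hand": 0},
    {"translation": [0, 0, 0], "twist": -0.96, "hand": 0},
    {"translation": [0, 0, 0], "twist": -0.96, "hand": 0},
    {"translation": [0, 0, 0], "twist": -0.96, "hand": 0},
    {"translation": [0, 0, 0], "twist": -0.96, "hand": 0},
    {"translation": [0, 0, 0], "twist": -0.96, "hand": 0}
  ]
}}

```text
time: 14.5
tool_pos: [0.4684, 0.1487, 0.1155]
tool_rot: [0.0, 0.939, 0.344, 0.0]
contact_force: [0.2, -0.5, -3.2]
gripper_width: 0.663
grasp_force: 65.4
```

Emit:
{"api": "apply_moves", "payload": {
  "targets": [
    {"translation": [0, 0, 0], "twist": -0.96, "hand": 0},
    {"translation": [0, 0, 0], "twist": -0.96, "hand": 0},
    {"translation": [0, 0, 0], "twist": -0.96, "hand": 0},
    {"translation": [0, 0, 0], "twist": -0.96, "hand": 0},
    {"translation": [0, 0, 0], "twist": -0.96, "hand": 0},
    {"translation": [0, 0, 0], "twist": -0.96, "hand": 0},
    {"translation": [0, 0, 0], "twist": -0.96, "hand": 0},
    {"translation": [0, 0, 0], "twist": -0.96, "hand": 0}
  ]
}}

```text
time: 15.3
tool_pos: [0.4684, 0.1487, 0.1155]
tool_rot: [0.0, 0.742, 0.671, 0.0]
contact_force: [0.1, -0.0, -2.4]
gripper_width: 0.661
grasp_force: 65.4
```

Emit:
{"api": "apply_moves", "payload": {
  "targets": [
    {"translation": [0, 0, 0], "twist": -0.96, "hand": 0},
    {"translation": [0, 0, 0], "twist": -0.96, "hand": 0},
    {"translation": [0, 0, 0], "twist": 0, "hand": 0},
    {"translation": [0, 0, 0], "twist": 0, "hand": 0}
  ]
}}

```text
time: 15.7
tool_pos: [0.4684, 0.1487, 0.1155]
tool_rot: [0.0, 0.676, 0.737, 0.0]
contact_force: [-0.0, 0.0, -2.9]
gripper_width: 0.661
grasp_force: 65.4
```

Emit:
{"api": "apply_moves", "payload": {
  "targets": [
    {"translation": [0, 0, 0.4], "twist": 0, "hand": 0},
    {"translation": [0, 0, 0.4], "twist": 0, "hand": 0},
    {"translation": [0, 0, 0.3], "twist": 0, "hand": 0},
    {"translation": [0, 0, 0.06], "twist": 0, "hand": 0},
    {"translation": [0, 0, 0.04], "twist": 0, "hand": 0},
    {"translation": [0, 0, 0], "twist": 0, "hand": 0},
    {"translation": [0, 0, 0], "twist": 0, "hand": 0}
  ]
}}

```text
time: 16.4
tool_pos: [0.4703, 0.149, -0.0025]
tool_rot: [0.001, 0.675, 0.737, 0.002]
contact_force: [-0.0, 0.2, -2.3]
gripper_width: 0.663
grasp_force: 65.5
```

Emit:
{"api": "apply_moves", "payload": {
  "targets": [
    {"translation": [0, 0, 0.02], "twist": 0, "hand": 0},
    {"translation": [0, 0, 0.01], "twist": 0, "hand": 0},
    {"translation": [0, 0, 0], "twist": 0, "hand": 0}
  ]
}}

```text
time: 16.7
tool_pos: [0.4693, 0.1488, -0.0067]
tool_rot: [0.001, 0.675, 0.737, 0.001]
contact_force: [0.6, 0.4, -0.1]
gripper_width: 0.662
grasp_force: 65.9
```

Emit:
{"api": "apply_moves", "payload": {
  "targets": [
    {"translation": [0, 0, 0], "twist": 0, "hand": 1},
    {"translation": [0, 0, 0], "twist": 0, "hand": 1},
    {"translation": [0, 0, 0], "twist": 0, "hand": 1},
    {"translation": [0, 0, -0.2], "twist": 0, "hand": 1},
    {"translation": [0, 0, -0.4], "twist": 0, "hand": 1},
    {"translation": [0, 0, -0.4], "twist": 0, "hand": 1},
    {"translation": [0, 0, 0], "twist": 0, "hand": 0.5},
    {"translation": [0, 0, 0], "twist": 0, "hand": 0.5}
  ]
}}

```text
time: 17.5
tool_pos: [0.4695, 0.1489, 0.094]
tool_rot: [0.001, 0.675, 0.738, 0.001]
contact_force: [-0.2, 0.6, -0.7]
gripper_width: 0.692
grasp_force: 0.0
```

Emit:
{"api": "apply_moves", "payload": {
  "targets": [
    {"translation": [0, 0, 0], "twist": 0, "hand": 0.5},
    {"translation": [0, 0, 0], "twist": 0, "hand": 0.5}
  ]
}}

```text
time: 17.7
tool_pos: [0.4671, 0.1485, 0.0906]
tool_rot: [-0.001, 0.675, 0.738, -0.001]
contact_force: [-0.7, -0.3, -0.5]
gripper_width: 0.5
grasp_force: 0.0
```

```bash
python3 - <<'E'
from h import *
s=state();print(s["time"],s["tool_pos"],s["tool_rot"],s["contact_force"],s["gripper_width"],s["joint_pos"])
im=save("wrist","w10.png")
m,P=rect("wrist","blue_weight_centre",.014)
R=np.array([[np.cos(np.radians(94.9)),np.sin(np.radians(94.9))],[-np.sin(np.radians(94.9)),np.cos(np.radians(94.9))]])
L=(P-s["tool_pos"][:2])@R.T; print("local",L.min(0),L.max(0))
hsv=cv2.cvtColor(im,cv2.COLOR_RGB2HSV); b=(cv2.inRange(hsv,(100,90,30),(130,255,255)))
c=max(cv2.findContours(b,0,2)[0],key=cv2.contourArea); print(cv2.boundingRect(c),cv2.minAreaRect(c),cv2.contourArea(c))
for z in(.014,.028):
  Q=np.array([ray("wrist",p,z)[:2] for p in c[:,0].astype(float)]); print(cv2.minAreaRect((Q*1000).astype(np.float32)))
E
```

```text
17.7 [0.46708625 0.14846964 0.09057462] [-0.00106486  0.67533147  0.73751241 -0.00130993] [-0.68799572 -0.34400417 -0.53041449] 0.5003717848103372 [ 1.55767961e-01 -1.58072505e-01  2.03545887e+00  3.16722261e-05
  1.26758245e+00  6.77928344e-02]
blue_weight_centre 0.9 7753 (279, 106, 90, 180) world rect ((467.77386474609375, 171.61285400390625), (60.243255615234375, 119.02468872070312), 5.850477695465088) [0.44  0.111] [0.501 0.231]
local [-0.03671343 -0.03314197] [0.08251539 0.02702367]
(311, 106, 23, 76) ((322.0, 143.5), (75.0, 22.0), 90.0) 1595.0
((463.75506591796875, 207.98793029785156), (14.015243530273438, 45.92661666870117), 5.664474964141846)
((463.6506652832031, 208.64158630371094), (13.171626091003418, 43.16224670410156), 5.664444446563721)
```

Emit:
{"api": "apply_moves", "payload": {
  "targets": [
    {"translation": [0.3, 0, 0], "twist": -0.13, "hand": 0.5},
    {"translation": [0.3, 0, 0], "twist": 0, "hand": 0.5},
    {"translation": [0, 0, 0.3], "twist": 0, "hand": 0.5},
    {"translation": [0, 0, 0.3], "twist": 0, "hand": 0.5},
    {"translation": [0, 0, 0.1], "twist": 0, "hand": 0.5},
    {"translation": [0, 0, 0], "twist": 0, "hand": 0.5},
    {"translation": [0, 0, 0], "twist": 0, "hand": 0.5}
  ]
}}

```text
time: 18.5
tool_pos: [0.4633, 0.2084, 0.0231]
tool_rot: [0.0, 0.671, 0.742, 0.0]
contact_force: [0.5, -0.9, 0.4]
gripper_width: 0.502
grasp_force: 0.0
```

```bash
python3 - <<'E'
from h import *
s=state();print(s["time"],s["tool_pos"],s["tool_rot"],s["contact_force"],s["gripper_width"])
im=save("wrist","w11.png")
hsv=cv2.cvtColor(im,cv2.COLOR_RGB2HSV); b=(cv2.inRange(hsv,(100,90,30),(130,255,255)))
c=max(cv2.findContours(b,0,2)[0],key=cv2.contourArea); print(cv2.boundingRect(c),cv2.minAreaRect(c),cv2.contourArea(c))
for z in(.028,):
  Q=np.array([ray("wrist",p,z)[:2] for p in c[:,0].astype(float)]); print(cv2.minAreaRect((Q*1000).astype(np.float32)))
E
```

```text
18.5 [0.46328157 0.20840499 0.02308384] [1.78184197e-04 6.70636287e-01 7.41786262e-01 2.83400813e-04] [ 0.54217183 -0.86992705  0.44477759] 0.5024733641532624
(304, 226, 31, 101) ((319.0, 276.0), (100.0, 30.0), 90.0) 2756.0
((463.70501708984375, 212.66627502441406), (13.477810859680176, 49.311607360839844), 5.890017032623291)
```

Emit:
{"api": "apply_moves", "payload": {
  "targets": [
    {"translation": [0.02, 0, 0.15], "twist": 0, "hand": 0.5},
    {"translation": [0, 0, 0.06], "twist": 0, "hand": 0.5},
    {"translation": [0, 0, 0], "twist": 0, "hand": 0.3},
    {"translation": [0, 0, 0], "twist": 0, "hand": 0},
    {"translation": [0, 0, 0], "twist": 0, "hand": 0},
    {"translation": [0, 0, 0], "twist": 0, "hand": 0},
    {"translation": [0, 0, 0], "twist": 0, "hand": 0}
  ]
}}

```text
time: 19.25
tool_pos: [0.4626, 0.2104, 0.0015]
tool_rot: [0.0, 0.671, 0.742, 0.0]
contact_force: [-0.5, 0.3, -0.9]
gripper_width: 0.146
grasp_force: 60.6
```

Emit:
{"api": "apply_moves", "payload": {
  "targets": [
    {"translation": [0, 0, -0.2], "twist": 0, "hand": 0},
    {"translation": [0, 0, -0.45], "twist": 0, "hand": 0},
    {"translation": [0, 0, -0.45], "twist": 0, "hand": 0},
    {"translation": [0, 0, -0.45], "twist": 0, "hand": 0},
    {"translation": [0, 0.42, -0.4], "twist": 0, "hand": 0},
    {"translation": [0, 0.42, 0], "twist": 0, "hand": 0},
    {"translation": [0, 0.42, 0], "twist": 0, "hand": 0},
    {"translation": [0, 0, 0], "twist": 0, "hand": 0}
  ]
}}

```text
time: 20.05
tool_pos: [0.5852, 0.2222, 0.1888]
tool_rot: [-0.0, 0.671, 0.741, -0.001]
contact_force: [-1.2, -0.7, -4.0]
gripper_width: 0.146
grasp_force: 60.4
```

Emit:
{"api": "apply_moves", "payload": {
  "targets": [
    {"translation": [0, 0, 0], "twist": 0, "hand": 0},
    {"translation": [0, 0, 0], "twist": 0, "hand": 0},
    {"translation": [0, 0, 0], "twist": 0, "hand": 0}
  ]
}}

```text
time: 20.35
tool_pos: [0.581, 0.2226, 0.191]
tool_rot: [-0.0, 0.67, 0.742, -0.0]
contact_force: [0.2, 0.1, -2.7]
gripper_width: 0.143
grasp_force: 60.4
```

```bash
python3 - <<'E'
from h import *
s=state();print(s["time"],s["tool_pos"],s["tool_rot"],s["contact_force"],s["gripper_width"])
im=save("wrist","w12.png")
print("black",[ (r["point"],r["score"]) for r in recognise("wrist","black_weight_grip")[:2]])
m=rect("wrist","blue_weight_centre",.2)
big=im[:300,80:560]
out=[]
for cam in("side","scene"):
    sd=save(cam,cam+"12.png"); u,v=map(int,proj(cam,[.6,.07,.12])); x0,y0=u-40,v-35; print(cam,x0,y0)
    g=sd[y0:y0+75,x0:x0+80]
    dark=(g[:45].max(2)<70).astype(np.uint8); n,l,st,ce=cv2.connectedComponentsWithStats(dark)
    for i in range(1,n):
        if st[i][4]>15:
            p=ce[i]+[x0,y0]; print(st[i].tolist(),p,ray(cam,p,.1715))
    out.append(cv2.resize(g,(320,300),interpolation=cv2.INTER_CUBIC))
bot=np.hstack(out); top=cv2.copyMakeBorder(big,0,0,0,160,0)
cv2.imwrite("pics/c12.png",np.vstack([top,bot])[:,:,::-1])
E
```

```text
20.35 [0.58103709 0.22257017 0.19096167] [-1.17453388e-04  6.70377230e-01  7.42020453e-01 -5.75741849e-05] [ 0.17730722  0.13167041 -2.65006338] 0.14319699411029127
black []
blue_weight_centre 0.78 5589 (295, 242, 51, 163) world rect ((584.7903442382812, 203.464111328125), (24.544384002685547, 84.40425109863281), 4.732635498046875) [0.573 0.161] [0.6   0.245]
side 279 162
[23, 0, 28, 34, 336] [318.58035714 171.48214286] [0.60189914 0.06865622 0.1715    ]
[59, 0, 21, 32, 310] [347.19354839 170.41935484] [0.55059295 0.06611739 0.1715    ]
[12, 38, 13, 7, 57] [295.84210526 203.61403509] [0.6402959  0.18104744 0.1715    ]
scene 283 157
[0, 0, 44, 35, 679] [298.7982327  168.77761414] [0.66236767 0.07853957 0.1715    ]
[38, 12, 8, 7, 42] [324.78571429 171.47619048] [0.60222352 0.0610268  0.1715    ]
[35, 34, 5, 11, 37] [319.89189189 196.10810811] [0.55700481 0.16191082 0.1715    ]
```

View pics/c12.png

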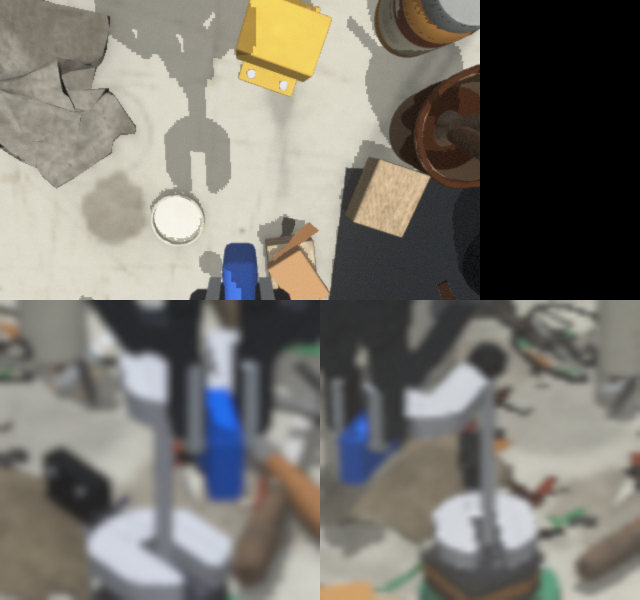

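```bash
python3 - <<'E'
from h import *
from scipy.optimize import least_squares
obs=[]
for cam,(u0,v0) in (("side",(319,168)),("scene",(324,172))):
    im=cv2.imread("pics/%s0.png"%cam).astype(int)
    P0=proj(cam,[.6,.068,.1715])
    sub=im[v0-14:v0+10,u0-14:u0+15].max(2); d=(sub<75).astype(np.uint8)
    n,l,st,ce=cv2.connectedComponentsWithStats(d); 
    for i in range(1,n):
        if st[i][4]>12: print(cam,"head",st[i].tolist(),ce[i]+[u0-14,v0-14])
    # stem columns
    for z in (.09,.11,.13,.15):
        u,v=proj(cam,[.6,.068,z]); v=int(round(v)); row=im[v,int(u)-9:int(u)+10].sum(1)//3
        print(z,v,int(u)-9,row.tolist())
E
```

```text
side head [7, 11, 13, 11, 116] [317.89655172 169.81896552]
0.09 210 311 [133, 139, 142, 142, 143, 139, 128, 117, 114, 114, 116, 126, 135, 135, 134, 141, 155, 160, 149]
0.11 201 310 [180, 180, 180, 178, 174, 169, 159, 137, 118, 113, 112, 105, 87, 64, 50, 47, 58, 94, 133]
0.13 192 310 [164, 167, 168, 165, 158, 146, 129, 113, 110, 112, 114, 108, 91, 69, 65, 85, 114, 135, 140]
0.15 182 310 [165, 166, 167, 166, 162, 155, 146, 129, 116, 113, 113, 112, 114, 118, 120, 122, 123, 124, 124]
scene head [11, 10, 8, 8, 51] [324.37254902 171.82352941]
0.09 203 315 [113, 110, 104, 92, 75, 68, 69, 80, 103, 120, 125, 129, 127, 119, 108, 91, 83, 97, 119]
0.11 196 315 [108, 104, 85, 64, 60, 63, 62, 75, 99, 118, 122, 125, 134, 154, 174, 184, 188, 189, 189]
0.13 189 315 [95, 94, 86, 77, 74, 77, 84, 95, 109, 119, 118, 110, 104, 114, 140, 156, 159, 159, 159]
0.15 181 315 [116, 115, 113, 105, 89, 79, 73, 80, 102, 117, 115, 97, 73, 71, 99, 135, 157, 162, 162]
```

```bash
python3 - <<'E'
from h import *
from scipy.optimize import fsolve
for us,uc in((319.6,324.8),(319.2,324.8),(319.6,325.4)):
    p=fsolve(lambda p:[proj("side",[*p,.11])[0]-us,proj("scene",[*p,.11])[0]-uc],[.6,.07]); print(us,uc,p, proj("side",[*p,.1715]),proj("scene",[*p,.1715]),proj("side",[*p,.163]))
E
```

```text
319.6 324.8 [0.60059685 0.06472302] [319.27653304 170.46603319] [324.6078664  172.31149058] [319.32258845 174.71515031]
319.2 324.8 [0.60132036 0.0634493 ] [318.8628127  170.14758593] [324.60805577 172.0070448 ] [318.91082016 174.393871  ]
319.6 325.4 [0.60055364 0.06190122] [319.27728075 169.7482427 ] [325.22610648 171.80006755] [319.3232266  173.99104976]
```

```bash
python3 - <<'E'
from h import *
tp=np.array([.58104,.22257,.19096])
for cam in("side","scene"):
    im=cv2.imread("pics/%s12.png"%cam); hsv=cv2.cvtColor(im,cv2.COLOR_BGR2HSV); b=cv2.inRange(hsv,(105,150,60),(125,255,255))
    u,v=map(int,proj(cam,tp)); k=np.zeros_like(b);k[v-40:v+40,u-40:u+40]=1; b*=k
    c=max(cv2.findContours(b,0,2)[0],key=cv2.contourArea); print(cam,cv2.boundingRect(c),cv2.contourArea(c))
    # bar corners predicted, bar centre = TCP xy, bottom z=tp z-.0015
    a=np.radians(95.8);ex=np.array([np.cos(a),np.sin(a),0]);ey=np.array([-ex[1],ex[0],0])
    for off in (0,.01,.02):
      pts=np.array([proj(cam,[tp[0],tp[1],tp[2]-.0015+off]+sx*.022*ex+sy*.007*ey+np.array([0,0,h])) for sx in(-1,1) for sy in(-1,1) for h in(0,.028)])
      print(off,pts.min(0),pts.max(0))
E
```

```text
side (330, 185, 9, 26) 169.5
0 [327.01193655 183.42635306] [340.15007187 214.23114079]
0.01 [327.00001338 177.65365345] [340.22911792 208.52263963]
0.02 [326.98792981 171.80341826] [340.30927236 202.73550578]
scene (289, 186, 6, 16) 40.5
0 [286.48076012 181.73537729] [302.70645289 205.01942416]
0.01 [286.22878105 177.4880663 ] [302.55230387 200.81843981]
0.02 [285.9739474  173.19408525] [302.39647896 196.57038298]
```

Emit:
{"api": "apply_moves", "payload": {
  "targets": [
    {"translation": [-0.2, 0.03, 0], "twist": 0, "hand": 0},
    {"translation": [-0.14, 0, 0], "twist": 0, "hand": 0},
    {"translation": [0, 0, 0.3], "twist": 0, "hand": 0},
    {"translation": [0, 0, 0.4], "twist": 0, "hand": 0},
    {"translation": [0, 0, 0.4], "twist": 0, "hand": 0},
    {"translation": [0, 0, 0.14], "twist": 0, "hand": 0},
    {"translation": [0, 0, 0], "twist": 0, "hand": 0},
    {"translation": [0, 0, 0], "twist": 0, "hand": 0}
  ]
}}

```text
time: 21.4
tool_pos: [0.5898, 0.1892, 0.0688]
tool_rot: [0.001, 0.671, 0.742, 0.001]
contact_force: [0.4, 0.5, -3.1]
gripper_width: 0.143
grasp_force: 60.4
```

```bash
cat > chk.py <<'E'
from h import *
import sys
s=state();tp=s["tool_pos"];print(s["time"],tp.round(4),s["tool_rot"].round(4),s["contact_force"].round(1),s["gripper_width"],s["joint_pos"].round(2))
a=2*np.arctan2(s["tool_rot"][2],s["tool_rot"][1]);print("yaw",np.degrees(a))
sg=1 if len(sys.argv)<3 else int(sys.argv[2])
ex=sg*np.array([np.cos(a),np.sin(a)]);ey=np.array([-ex[1],ex[0]])
ax=tp[:2]-.0665*ex; d=np.array([.6005,.0635])-ax; print("axis",ax.round(4),"stem-axis along",d@ex,"lat",d@ey)
lo,hi=((105,120,50),(125,255,255)) if sys.argv[1]=="blue" else ((3,170,90),(16,255,255))
for cam in("side","scene"):
    im=grab_frame(cam); cv2.imwrite("pics/z_%s_%.2f.png"%(cam,s["time"]),im[:,:,::-1])
    hsv=cv2.cvtColor(im,cv2.COLOR_RGB2HSV); b=cv2.inRange(hsv,lo,hi)
    u,v=map(int,proj(cam,tp)); k=np.zeros_like(b);k[v-25:v+25,u-25:u+25]=1; b*=k
    cs=cv2.findContours(b,0,2)[0]
    if cs:
        c=max(cs,key=cv2.contourArea); print(cam,cv2.boundingRect(c),cv2.contourArea(c))
    pts=np.array([proj(cam,np.r_[tp[:2]+sx*.022*ex+sy*.007*ey,tp[2]-.0015+h]) for sx in(-1,1) for sy in(-1,1) for h in(0,.028)])
    print(" pred",pts.min(0).round(1),pts.max(0).round(1))
    print(" disc pred corner", proj(cam,np.r_[ax,tp[2]+.0125]).round(1))
    for r in regions_of(cam,sys.argv[1]+"_weight_centre")[:1]:
        m=r["pixels"].astype(np.uint8); c=max(cv2.findContours(m,0,2)[0],key=cv2.contourArea); print(" region",round(r["score"],2),cv2.boundingRect(c),m.sum())
E
python3 chk.py blue
```

```text
21.4 [0.5898 0.1892 0.0688] [0.0008 0.6706 0.7418 0.0011] [ 0.4  0.5 -3.1] 0.14296806722786753 [0.19 0.17 1.74 0.   1.22 0.09]
yaw 95.77836227130177
axis [0.5965 0.123 ] stem-axis along -0.059586890397823826 lat 0.0020468576553446167
side (324, 238, 10, 26) 171.5
 pred [321.5 237.2] [333.1 266. ]
 disc pred corner [322.5 230.3]
 region 0.93 (323, 221, 10, 44) 385
scene (296, 225, 7, 16) 52.5
 pred [294.2 221.6] [308.8 243.7]
 disc pred corner [314.1 217.5]
 region 0.8 (310, 212, 18, 18) 300
```

Emit:
{"api": "apply_moves", "payload": {
  "targets": [
    {"translation": [0, 0, 0], "twist": 0, "hand": 0},
    {"translation": [0, 0, 0], "twist": 0, "hand": 0},
    {"translation": [0, 0, 0], "twist": 0, "hand": 0}
  ]
}}

```text
time: 21.9
tool_pos: [0.5887, 0.1891, 0.0672]
tool_rot: [0.0, 0.67, 0.742, 0.0]
contact_force: [-0.9, -0.2, -2.3]
gripper_width: 0.143
grasp_force: 60.4
```

```bash
python3 chk.py blue; python3 - <<'E'
from h import *
im=grab_frame("scene").astype(int)
g=im.sum(2)//3; sat=im.max(2)-im.min(2)
m=((g>150)&(sat<45)).astype(int)
for v in range(204,232,2): print(v,''.join('#' if x else '.' for x in m[v,290:350]))
im=grab_frame("side").astype(int); g=im.sum(2)//3; sat=im.max(2)-im.min(2); m=((g>140)&(sat<45)).astype(int)
for v in range(214,246,2): print(v,''.join('#' if x else '.' for x in m[v,290:350]))
E
```

```text
21.9 [0.5887 0.1891 0.0672] [1.000e-04 6.705e-01 7.419e-01 2.000e-04] [-0.9 -0.2 -2.3] 0.14316428904558678 [ 0.19  0.17  1.75 -0.    1.22  0.09]
yaw 95.79002500144503
axis [0.5954 0.1229] stem-axis along -0.05961019104740124 lat 0.0008796721841850365
side (325, 239, 9, 26) 168.5
 pred [322.2 237.9] [333.8 266.8]
 disc pred corner [323.2 231.1]
 region 0.91 (324, 222, 10, 43) 375
scene (297, 226, 7, 16) 52.5
 pred [294.7 222.4] [309.3 244.4]
 disc pred corner [314.5 218.2]
 region 0.52 (311, 214, 17, 17) 280
204 ........................................................####
206 ..........................#..........######.......##########
208 .......................#####.........#########...###########
210 ......................#####..........#################......
212 ......................###............##############.........
214 ...................................#############.......#####
216 .............................###....###########.....########
218 ............................##........######....############
220 ...........................#####...#.............##########.
22
[... 662 characters left out ...]
..........................######..................
226 ............................................................
228 ............................................................
230 .......................................#....................
232 ......................................####.................#
234 .....................####..........#######...............###
236 ..####............#########........#######.............#####
238 .#######...........########..............#..........########
240 ########.............#####..........................########
242 #########...........................................########
244 ###..#####...........................................#######
```

Emit:
{"api": "apply_moves", "payload": {
  "targets": [
    {"translation": [-0.1, -0.01, 0], "twist": 0, "hand": 0},
    {"translation": [-0.1, 0, 0], "twist": 0, "hand": 0},
    {"translation": [-0.1, 0, 0], "twist": 0, "hand": 0},
    {"translation": [0, 0, 0], "twist": 0, "hand": 0},
    {"translation": [0, 0, 0], "twist": 0, "hand": 0}
  ]
}}

```text
time: 22.7
tool_pos: [0.5907, 0.1585, 0.067]
tool_rot: [-0.0, 0.671, 0.742, 0.0]
contact_force: [-0.0, 1.0, -2.9]
gripper_width: 0.141
grasp_force: 60.5
```

Emit:
{"api": "apply_moves", "payload": {
  "targets": [
    {"translation": [-0.08, 0, 0], "twist": 0, "hand": 0},
    {"translation": [-0.07, 0, 0], "twist": 0, "hand": 0},
    {"translation": [0, 0, 0], "twist": 0, "hand": 0},
    {"translation": [0, 0, 0], "twist": 0, "hand": 0}
  ]
}}

```text
time: 23.1
tool_pos: [0.5921, 0.144, 0.0669]
tool_rot: [-0.0, 0.671, 0.742, 0.0]
contact_force: [0.7, 0.0, -2.8]
gripper_width: 0.144
grasp_force: 60.4
```

Emit:
{"api": "apply_moves", "payload": {
  "targets": [
    {"translation": [-0.08, 0, 0], "twist": 0, "hand": 0},
    {"translation": [-0.06, 0, 0], "twist": 0, "hand": 0},
    {"translation": [0, 0, 0], "twist": 0, "hand": 0},
    {"translation": [0, 0, 0], "twist": 0, "hand": 0}
  ]
}}

```text
time: 23.5
tool_pos: [0.5935, 0.13, 0.0669]
tool_rot: [-0.0, 0.671, 0.742, 0.0]
contact_force: [0.1, -0.0, -3.0]
gripper_width: 0.142
grasp_force: 60.4
```

Emit:
{"api": "apply_moves", "payload": {
  "targets": [
    {"translation": [-0.02, 0, 0], "twist": 0, "hand": 0},
    {"translation": [0, 0, 0], "twist": 0, "hand": 0}
  ]
}}

```text
time: 23.7
tool_pos: [0.5937, 0.1281, 0.0669]
tool_rot: [0.0, 0.671, 0.742, -0.0]
contact_force: [-0.7, -0.1, -3.5]
gripper_width: 0.142
grasp_force: 60.4
```

```bash
python3 chk.py blue
```

```text
23.7 [0.5937 0.1281 0.0669] [ 0.      0.6705  0.7419 -0.    ] [-0.7 -0.1 -3.5] 0.14204369123789817 [ 0.09  0.15  1.77 -0.    1.22 -0.01]
yaw 95.78831498286188
axis [0.6004 0.062 ] stem-axis along 0.0015119472756166923 lat -0.0002262913951476283
side (321, 220, 9, 25) 158.5
 pred [318.8 219.4] [329.6 246.4]
 disc pred corner [319.8 213.6]
 region 0.63 (320, 205, 10, 40) 363
scene (309, 212, 7, 17) 58.5
 pred [307.1 209.2] [320.7 230.2]
 disc pred corner [325.5 205.5]
 region 0.8 (324, 202, 15, 15) 216
```

Emit:
{"api": "apply_moves", "payload": {
  "targets": [
    {"translation": [-0.02, 0, 0], "twist": 0, "hand": 0},
    {"translation": [0, 0, 0], "twist": 0, "hand": 0}
  ]
}}

```text
time: 24.1
tool_pos: [0.5939, 0.1269, 0.0671]
tool_rot: [-0.001, 0.671, 0.742, 0.001]
contact_force: [-0.4, 2.7, -2.7]
gripper_width: 0.144
grasp_force: 60.5
```

Emit:
{"api": "apply_moves", "payload": {
  "targets": [
    {"translation": [-0.01, 0, 0], "twist": 0, "hand": 0},
    {"translation": [-0.01, 0, 0], "twist": 0, "hand": 0},
    {"translation": [0, 0, 0], "twist": 0, "hand": 0}
  ]
}}

```text
time: 24.4
tool_pos: [0.5939, 0.1267, 0.0673]
tool_rot: [-0.002, 0.671, 0.742, 0.002]
contact_force: [-0.9, 9.5, -1.2]
gripper_width: 0.139
grasp_force: 60.7
```

Emit:
{"api": "apply_moves", "payload": {
  "targets": [
    {"translation": [0.05, 0, 0], "twist": 0, "hand": 0},
    {"translation": [0, 0, 0.03], "twist": 0, "hand": 0},
    {"translation": [0, 0, 0.01], "twist": 0, "hand": 0},
    {"translation": [0, 0, 0], "twist": 0, "hand": 0},
    {"translation": [0, 0, 0], "twist": 0, "hand": 0}
  ]
}}

```text
time: 24.9
tool_pos: [0.5935, 0.1288, 0.0627]
tool_rot: [-0.0, 0.671, 0.742, -0.0]
contact_force: [-0.2, 0.2, -3.0]
gripper_width: 0.143
grasp_force: 60.5
```

Emit:
{"api": "apply_moves", "payload": {
  "targets": [
    {"translation": [0, 0, 0.01], "twist": 0, "hand": 0},
    {"translation": [0, 0, 0], "twist": 0, "hand": 0}
  ]
}}

```text
time: 25.1
tool_pos: [0.5937, 0.129, 0.0619]
tool_rot: [0.0, 0.671, 0.742, -0.0]
contact_force: [-0.3, 0.7, -1.8]
gripper_width: 0.142
grasp_force: 60.5
```

Emit:
{"api": "apply_moves", "payload": {
  "targets": [
    {"translation": [0, 0, 0.01], "twist": 0, "hand": 0},
    {"translation": [0, 0, 0], "twist": 0, "hand": 0}
  ]
}}

```text
time: 25.3
tool_pos: [0.5939, 0.1291, 0.0614]
tool_rot: [0.0, 0.671, 0.742, 0.0]
contact_force: [-0.2, -0.7, -0.2]
gripper_width: 0.141
grasp_force: 60.8
```

Emit:
{"api": "apply_moves", "payload": {
  "targets": [
    {"translation": [0, 0, 0.01], "twist": 0, "hand": 0},
    {"translation": [0, 0, 0], "twist": 0, "hand": 0}
  ]
}}

```text
time: 25.5
tool_pos: [0.5939, 0.1293, 0.0612]
tool_rot: [0.0, 0.671, 0.742, 0.0]
contact_force: [-3.9, 0.1, 4.1]
gripper_width: 0.143
grasp_force: 61.5
```

Emit:
{"api": "apply_moves", "payload": {
  "targets": [
    {"translation": [0, 0, 0], "twist": 0, "hand": 0.5},
    {"translation": [0, 0, 0], "twist": 0, "hand": 0.5},
    {"translation": [0, 0, 0], "twist": 0, "hand": 0.5},
    {"translation": [0.1, 0, -0.1], "twist": 0, "hand": 0.5},
    {"translation": [0.2, 0, -0.4], "twist": 0, "hand": 0.5},
    {"translation": [0, 0, -0.48], "twist": 0, "hand": 0.5},
    {"translation": [0, 0, -0.3], "twist": 0, "hand": 0.5},
    {"translation": [0, 0, 0], "twist": 0, "hand": 0.5}
  ]
}}

```text
time: 26.3
tool_pos: [0.5941, 0.1605, 0.196]
tool_rot: [0.004, 0.67, 0.742, 0.005]
contact_force: [1.3, 0.3, 0.2]
gripper_width: 0.504
grasp_force: 0.0
```

```bash
python3 - <<'E'
from h import *
s=state();print(s["time"],s["tool_pos"],s["tool_rot"],s["gripper_width"])
for cam in("side","scene"):
    im=save(cam,cam+"13.png"); hsv=cv2.cvtColor(im,cv2.COLOR_RGB2HSV); b=cv2.inRange(hsv,(105,120,50),(125,255,255))
    u,v=map(int,proj(cam,[.594,.13,.075])); k=np.zeros_like(b);k[v-25:v+25,u-25:u+25]=1; b*=k
    c=max(cv2.findContours(b,0,2)[0],key=cv2.contourArea); print(cam,cv2.boundingRect(c),cv2.contourArea(c))
    a=np.radians(95.8);ex=np.array([np.cos(a),np.sin(a)]);ey=np.array([-ex[1],ex[0]])
    pts=np.array([proj(cam,np.r_[np.array([.6005,.0635])+sx*ex+sy*.007*ey,.06+h]) for sx in(.044,.088) for sy in(-1,1) for h in(0,.028)]);print(" pred",pts.min(0).round(1),pts.max(0).round(1))
E
```

```text
26.3 [0.59414322 0.16051465 0.19599998] [0.00395919 0.67017581 0.74217538 0.00494104] 0.5039875340636681
side (320, 223, 10, 24) 172.5
 pred [318.7 222.3] [329.6 249.2]
scene (309, 213, 10, 18) 83.5
 pred [306.9 211.3] [320.5 232.3]
```

Emit:
{"api": "apply_moves", "payload": {
  "targets": [
    {"translation": [0, -0.42, 0], "twist": 0, "hand": 0.5},
    {"translation": [0, -0.42, 0], "twist": 0, "hand": 0.5},
    {"translation": [-0.2, -0.42, 0], "twist": 0.5, "hand": 0.5},
    {"translation": [-0.3, -0.42, 0.2], "twist": 0.5, "hand": 0.5},
    {"translation": [-0.3, 0, 0.4], "twist": 0, "hand": 0.5},
    {"translation": [0, 0, 0], "twist": 0, "hand": 0.5},
    {"translation": [0, 0, 0], "twist": 0, "hand": 0.5},
    {"translation": [0, 0, 0], "twist": 0, "hand": 0.5}
  ]
}}

```text
time: 27.2
tool_pos: [0.4312, 0.0679, 0.1301]
tool_rot: [-0.0, 0.707, 0.708, 0.0]
contact_force: [-0.1, -0.1, 0.7]
gripper_width: 0.498
grasp_force: 0.0
```

```bash
cat > orange.py <<'E'
from h import *
s=state();tp=s["tool_pos"];print(s["time"],tp,s["tool_rot"].round(4),s["contact_force"],s["gripper_width"],s["joint_vel"].round(3))
a=2*np.arctan2(s["tool_rot"][2],s["tool_rot"][1]);print("yaw",np.degrees(a))
im=save("wrist","w_%.2f.png"%s["time"])
rect("wrist","orange_weight_centre",.014)
hsv=cv2.cvtColor(im,cv2.COLOR_RGB2HSV); b=cv2.inRange(hsv,(3,170,90),(16,255,255))
c=max(cv2.findContours(b,0,2)[0],key=cv2.contourArea); print(cv2.boundingRect(c),cv2.minAreaRect(c),cv2.contourArea(c))
ex=np.array([np.cos(a),np.sin(a)]);ey=np.array([ex[1],-ex[0]])
for z in(.014,.028):
  Q=np.array([ray("wrist",p,z)[:2] for p in c[:,0].astype(float)]); r=cv2.minAreaRect((Q*1000).astype(np.float32)); d=np.array(r[0])/1000-tp[:2]; print(z,r,"tool x,y",d@ex,d@ey)
E
python3 orange.py
```

```text
27.2 [0.43121071 0.06791724 0.13011579] [-1.000e-04  7.067e-01  7.076e-01  1.000e-04] [-0.11508397 -0.08952745  0.70220952] 0.49823756479676823 [ 0.008 -0.002 -0.026 -0.002 -0.001 -0.002]
yaw 90.07223464017916
orange_weight_centre 0.96 5333 (279, 189, 75, 142) world rect ((432.5639343261719, 32.41063690185547), (121.67140197753906, 60.64445495605469), 84.78517150878906) [ 0.399 -0.029] [0.46  0.093]
(317, 198, 7, 19) ((318.7000427246094, 206.9000244140625), (5.0596442222595215, 18.34120750427246), 18.43494987487793) 24.0
0.014 ((431.7255554199219, 78.8353500366211), (14.493306159973145, 3.9079103469848633), 72.13684844970703) tool x,y 0.010917450642526793 0.0005286098857672862
0.028 ((431.7347412109375, 81.90494537353516), (13.749041557312012, 3.70721697807312), 72.13680267333984) tool x,y 0.013987031959142832 0.0005416656064625087
```

Emit:
{"api": "apply_moves", "payload": {
  "targets": [
    {"translation": [0.04, 0.05, 0.4], "twist": 0.92, "hand": 0.5},
    {"translation": [0, 0, 0.4], "twist": 0, "hand": 0.5},
    {"translation": [0, 0, 0.15], "twist": 0, "hand": 0.5},
    {"translation": [0, 0, 0], "twist": 0, "hand": 0.5},
    {"translation": [0, 0, 0], "twist": 0, "hand": 0.5},
    {"translation": [0, 0, 0], "twist": 0, "hand": 0.5}
  ]
}}

```text
time: 27.9
tool_pos: [0.4377, 0.0717, 0.0369]
tool_rot: [0.001, 0.738, 0.674, 0.001]
contact_force: [0.3, -0.4, 0.4]
gripper_width: 0.504
grasp_force: 0.0
```

```bash
sed -i 's/(3,170,90),(16,255,255)/(2,140,60),(22,255,255)/' orange.py; python3 orange.py
```

```text
27.9 [0.43765639 0.07171635 0.03694267] [0.0013 0.7384 0.6744 0.0014] [ 0.26058292 -0.36572728  0.40040797] 0.5037121579401657 [-0.003 -0.009  0.004  0.002 -0.001  0.001]
yaw 84.81707464531762
orange_weight_centre 0.78 9389 (263, 225, 103, 179) world rect ((432.34228515625, 38.51131057739258), (110.63977813720703, 59.54264450073242), 84.11245727539062) [ 0.398 -0.018] [0.459 0.094]
(298, 226, 28, 92) ((311.5, 271.5), (91.0, 27.0), 90.0) 2256.0
0.014 ((433.4512634277344, 67.13662719726562), (52.44160461425781, 14.096417427062988), 85.06482696533203) tool x,y -0.004940874902726669 -0.003774218205699029
0.028 ((434.26025390625, 72.9943618774414), (48.3285026550293, 12.990812301635742), 85.0648193359375) tool x,y 0.0009659904279110379 -0.003497698507714823
```

Emit:
{"api": "apply_moves", "payload": {
  "targets": [
    {"translation": [0.01, -0.035, 0.2], "twist": 0, "hand": 0.5},
    {"translation": [0, 0, 0.14], "twist": 0, "hand": 0.5},
    {"translation": [0, 0, 0], "twist": 0, "hand": 0.3},
    {"translation": [0, 0, 0], "twist": 0, "hand": 0},
    {"translation": [0, 0, 0], "twist": 0, "hand": 0},
    {"translation": [0, 0, 0], "twist": 0, "hand": 0},
    {"translation": [0, 0, 0], "twist": 0, "hand": 0}
  ]
}}

```text
time: 28.7
tool_pos: [0.4333, 0.0728, 0.0019]
tool_rot: [0.001, 0.739, 0.674, 0.001]
contact_force: [-0.3, 0.5, 2.9]
gripper_width: 0.146
grasp_force: 61.7
```

```bash
python3 - <<'E'
from h import *
s=state();print(s["tool_pos"],s["tool_rot"],s["contact_force"],s["gripper_width"],s["grasp_force"])
E
```

```text
[0.43329001 0.07280472 0.00191923] [5.90340949e-04 7.38558141e-01 6.74189131e-01 7.34669056e-04] [-0.31169841  0.48967177  2.94543485] 0.14649244054441934 61.682918071746826
```

Emit:
{"api": "apply_moves", "payload": {
  "targets": [
    {"translation": [0, 0, -0.2], "twist": 0, "hand": 0},
    {"translation": [0, 0, -0.4], "twist": 0, "hand": 0},
    {"translation": [0, 0, -0.4], "twist": 0, "hand": 0},
    {"translation": [-0.26, 0.27, -0.3], "twist": 0, "hand": 0},
    {"translation": [-0.26, 0.27, 0], "twist": 0, "hand": 0},
    {"translation": [0, 0, 0], "twist": -0.97, "hand": 0},
    {"translation": [0, 0, 0], "twist": -0.97, "hand": 0},
    {"translation": [0, 0, 0], "twist": -0.97, "hand": 0}
  ]
}}

```text
time: 29.5
tool_pos: [0.4809, 0.0159, 0.1301]
tool_rot: [-0.001, 0.632, 0.775, -0.0]
contact_force: [0.7, 0.2, -3.1]
gripper_width: 0.14
grasp_force: 60.9
```

Emit:
{"api": "apply_moves", "payload": {
  "targets": [
    {"translation": [0, 0, 0], "twist": -0.97, "hand": 0},
    {"translation": [0, 0, 0], "twist": -0.97, "hand": 0},
    {"translation": [0, 0, 0], "twist": -0.97, "hand": 0},
    {"translation": [0, 0, 0], "twist": -0.97, "hand": 0},
    {"translation": [0, 0, 0], "twist": -0.97, "hand": 0},
    {"translation": [0, 0, 0], "twist": -0.97, "hand": 0},
    {"translation": [0, 0, 0], "twist": -0.97, "hand": 0},
    {"translation": [0, 0, 0], "twist": -0.97, "hand": 0}
  ]
}}

```text
time: 30.3
tool_pos: [0.4806, 0.0162, 0.1301]
tool_rot: [-0.001, 0.291, 0.957, -0.0]
contact_force: [-0.7, 0.0, -2.5]
gripper_width: 0.142
grasp_force: 60.9
```

Emit:
{"api": "apply_moves", "payload": {
  "targets": [
    {"translation": [0, 0, 0], "twist": -0.97, "hand": 0},
    {"translation": [0, 0, 0], "twist": -0.97, "hand": 0},
    {"translation": [0, 0, 0], "twist": -0.97, "hand": 0},
    {"translation": [0, 0, 0], "twist": -0.97, "hand": 0},
    {"translation": [0, 0, 0], "twist": -0.97, "hand": 0},
    {"translation": [0, 0, 0], "twist": -0.97, "hand": 0},
    {"translation": [0, 0, 0], "twist": -0.97, "hand": 0},
    {"translation": [0, 0, 0], "twist": -0.97, "hand": 0}
  ]
}}

```text
time: 31.1
tool_pos: [0.4806, 0.0161, 0.13]
tool_rot: [-0.001, -0.092, 0.996, 0.0]
contact_force: [-0.3, -0.2, -1.8]
gripper_width: 0.139
grasp_force: 60.9
```

Emit:
{"api": "apply_moves", "payload": {
  "targets": [
    {"translation": [0, 0, 0], "twist": -0.97, "hand": 0},
    {"translation": [0, 0, 0], "twist": -0.97, "hand": 0},
    {"translation": [0, 0, 0], "twist": 0, "hand": 0},
    {"translation": [0, 0, 0], "twist": 0, "hand": 0}
  ]
}}

```text
time: 31.5
tool_pos: [0.4809, 0.0161, 0.1303]
tool_rot: [-0.001, -0.186, 0.983, 0.0]
contact_force: [-0.3, -0.6, -3.3]
gripper_width: 0.144
grasp_force: 61.0
```

```bash
python3 chk.py orange | head -4
```

```text
31.5 [0.4809 0.0161 0.1303] [-6.000e-04 -1.855e-01  9.826e-01  1.000e-04] [-0.3 -0.6 -3.3] 0.14440204136512752 [-0.12 -0.23  2.03 -0.    1.35 -2.07]
yaw 201.3845374896298
axis [0.5428 0.0403] stem-axis along -0.06215089382997352 lat -0.0005300958692299872
side (378, 192, 28, 10) 113.0
```

Emit:
{"api": "apply_moves", "payload": {
  "targets": [
    {"translation": [0, 0.01, 0.25], "twist": 0, "hand": 0},
    {"translation": [0, 0, 0.24], "twist": 0, "hand": 0},
    {"translation": [0, 0, 0], "twist": 0, "hand": 0},
    {"translation": [0, 0, 0], "twist": 0, "hand": 0},
    {"translation": [-0.1, 0, 0], "twist": 0, "hand": 0},
    {"translation": [-0.1, 0, 0], "twist": 0, "hand": 0},
    {"translation": [0, 0, 0], "twist": 0, "hand": 0},
    {"translation": [0, 0, 0], "twist": 0, "hand": 0}
  ]
}}

```text
time: 32.5
tool_pos: [0.5004, 0.0245, 0.0826]
tool_rot: [0.0, -0.187, 0.982, -0.0]
contact_force: [-0.1, 0.1, -1.5]
gripper_width: 0.139
grasp_force: 61.0
```

```bash
python3 chk.py orange; python3 - <<'E'
from h import *
im=grab_frame("scene").astype(int)
g=im.sum(2)//3; sat=im.max(2)-im.min(2)
m=((g>150)&(sat<45)).astype(int)
for v in range(196,228,2): print(v,''.join('#' if x else '.' for x in m[v,300:370]))
im=grab_frame("side").astype(int); g=im.sum(2)//3; sat=im.max(2)-im.min(2); m=((g>140)&(sat<45)).astype(int)
for v in range(204,236,2): print(v,''.join('#' if x else '.' for x in m[v,290:370]))
E
```

```text
32.5 [0.5004 0.0245 0.0826] [ 4.000e-04 -1.867e-01  9.824e-01 -2.000e-04] [-0.1  0.1 -1.5] 0.13931685026505225 [-0.1  -0.12  2.02 -0.    1.24 -2.05]
yaw 201.52433179983572
axis [0.5623 0.0489] stem-axis along -0.04090608476884601 lat 0.00040673061654795375
side (360, 189, 35, 15) 140.0
 pred [359.1 185.7] [383.4 206.1]
 disc pred corner [339.8 202.7]
 region 0.6 (321, 190, 60, 30) 962
scene (361, 197, 4, 4) 8.0
 pred [360.3 196.2] [379.8 210.6]
 disc pred corner [342.1 201.5]
 region 0.85 (327, 196, 52, 18) 639
196 ............................################################..........
198 ..............................##############################..........
200 ...............................##########################.............
202 .................#######.....................###########..............
204 ...............#########....############################..............
206 .............###########.....#########################................
208 ............###########....#....###################...................
210 ............############..###.........................
[... 1276 characters left out ...]
.................###
220 ............#####################.#######.....................................##
222 ...........####################......######....................###............##
224 ...........#####..###########..........###...................########.........##
226 ............####.........#..................................###########........#
228 ............................................................####################
230 ...........................................................#####################
232 ..........................................................######################
234 ...............................................#.........#######################
```

Emit:
{"api": "apply_moves", "payload": {
  "targets": [
    {"translation": [-0.08, 0, 0], "twist": 0, "hand": 0},
    {"translation": [-0.07, 0, 0], "twist": 0, "hand": 0},
    {"translation": [0, 0, 0], "twist": 0, "hand": 0},
    {"translation": [0, 0, 0], "twist": 0, "hand": 0}
  ]
}}

```text
time: 33.2
tool_pos: [0.5138, 0.03, 0.0818]
tool_rot: [-0.0, -0.187, 0.982, 0.0]
contact_force: [-0.4, 0.0, -3.0]
gripper_width: 0.145
grasp_force: 61.0
```

Emit:
{"api": "apply_moves", "payload": {
  "targets": [
    {"translation": [-0.07, 0, 0], "twist": 0, "hand": 0},
    {"translation": [-0.06, 0, 0], "twist": 0, "hand": 0},
    {"translation": [0, 0, 0], "twist": 0, "hand": 0},
    {"translation": [0, 0, 0], "twist": 0, "hand": 0}
  ]
}}

```text
time: 33.6
tool_pos: [0.5258, 0.0347, 0.0818]
tool_rot: [-0.0, -0.187, 0.982, 0.0]
contact_force: [-0.1, -0.4, -3.6]
gripper_width: 0.141
grasp_force: 61.0
```

Emit:
{"api": "apply_moves", "payload": {
  "targets": [
    {"translation": [-0.06, 0, 0], "twist": 0, "hand": 0},
    {"translation": [-0.05, 0, 0], "twist": 0, "hand": 0},
    {"translation": [0, 0, 0], "twist": 0, "hand": 0},
    {"translation": [0, 0, 0], "twist": 0, "hand": 0}
  ]
}}

```text
time: 34.0
tool_pos: [0.5361, 0.0387, 0.0819]
tool_rot: [-0.0, -0.187, 0.982, -0.0]
contact_force: [-1.0, 0.2, -3.5]
gripper_width: 0.141
grasp_force: 61.0
```

```bash
python3 chk.py orange|head -4
```

```text
34.0 [0.5361 0.0387 0.0819] [-0.     -0.1866  0.9824 -0.    ] [-1.   0.2 -3.5] 0.14134841616930868 [-0.07 -0.03  1.93 -0.    1.24 -2.01]
yaw 201.50701715187094
axis [0.5979 0.0631] stem-axis along -0.0025441128876180735 lat 0.0005229832836913729
side (342, 194, 21, 15) 95.5
```

Probe gently for the slot's end.

Emit:
{"api": "apply_moves", "payload": {
  "targets": [
    {"translation": [-0.03, 0, 0], "twist": 0, "hand": 0},
    {"translation": [0, 0, 0], "twist": 0, "hand": 0}
  ]
}}

```text
time: 34.4
tool_pos: [0.539, 0.0398, 0.082]
tool_rot: [0.0, -0.186, 0.982, -0.0]
contact_force: [-0.3, 1.1, -3.1]
gripper_width: 0.144
grasp_force: 61.0
```

Emit:
{"api": "apply_moves", "payload": {
  "targets": [
    {"translation": [-0.02, 0, 0], "twist": 0, "hand": 0},
    {"translation": [0, 0, 0], "twist": 0, "hand": 0}
  ]
}}

```text
time: 34.6
tool_pos: [0.5406, 0.0405, 0.0818]
tool_rot: [-0.0, -0.187, 0.982, 0.0]
contact_force: [-0.3, -0.4, -3.0]
gripper_width: 0.146
grasp_force: 61.0
```

Emit:
{"api": "apply_moves", "payload": {
  "targets": [
    {"translation": [-0.015, 0, 0], "twist": 0, "hand": 0},
    {"translation": [0, 0, 0], "twist": 0, "hand": 0}
  ]
}}

```text
time: 34.8
tool_pos: [0.5407, 0.0406, 0.0816]
tool_rot: [-0.002, -0.187, 0.982, -0.0]
contact_force: [-5.0, -3.1, 0.0]
gripper_width: 0.137
grasp_force: 61.4
```

Emit:
{"api": "apply_moves", "payload": {
  "targets": [
    {"translation": [0.035, 0, 0], "twist": 0, "hand": 0},
    {"translation": [0, 0, 0.03], "twist": 0, "hand": 0},
    {"translation": [0, 0, 0.01], "twist": 0, "hand": 0},
    {"translation": [0, 0, 0], "twist": 0, "hand": 0},
    {"translation": [0, 0, 0], "twist": 0, "hand": 0}
  ]
}}

```text
time: 35.3
tool_pos: [0.5388, 0.0398, 0.0778]
tool_rot: [0.0, -0.187, 0.982, 0.0]
contact_force: [0.5, -0.1, -2.4]
gripper_width: 0.141
grasp_force: 61.0
```

Emit:
{"api": "apply_moves", "payload": {
  "targets": [
    {"translation": [0, 0, 0.01], "twist": 0, "hand": 0},
    {"translation": [0, 0, 0], "twist": 0, "hand": 0}
  ]
}}

```text
time: 35.5
tool_pos: [0.5387, 0.0398, 0.0768]
tool_rot: [-0.0, -0.186, 0.982, 0.0]
contact_force: [-0.2, 0.7, -2.5]
gripper_width: 0.143
grasp_force: 61.0
```

Emit:
{"api": "apply_moves", "payload": {
  "targets": [
    {"translation": [0, 0, 0.01], "twist": 0, "hand": 0},
    {"translation": [0, 0, 0], "twist": 0, "hand": 0}
  ]
}}

```text
time: 35.7
tool_pos: [0.5389, 0.0397, 0.0761]
tool_rot: [0.0, -0.187, 0.982, -0.0]
contact_force: [-0.4, -0.6, -1.3]
gripper_width: 0.142
grasp_force: 61.3
```

Emit:
{"api": "apply_moves", "payload": {
  "targets": [
    {"translation": [0, 0, 0.01], "twist": 0, "hand": 0},
    {"translation": [0, 0, 0], "twist": 0, "hand": 0}
  ]
}}

```text
time: 35.9
tool_pos: [0.539, 0.0397, 0.0758]
tool_rot: [0.0, -0.187, 0.982, -0.0]
contact_force: [-4.5, -0.4, 3.7]
gripper_width: 0.142
grasp_force: 62.0
```

Emit:
{"api": "apply_moves", "payload": {
  "targets": [
    {"translation": [0, 0, 0.007], "twist": 0, "hand": 0},
    {"translation": [0, 0, 0], "twist": 0, "hand": 0}
  ]
}}

```text
time: 36.1
tool_pos: [0.539, 0.0396, 0.0756]
tool_rot: [-0.0, -0.187, 0.982, -0.0]
contact_force: [-6.3, -0.7, 8.8]
gripper_width: 0.143
grasp_force: 62.5
```

Emit:
{"api": "apply_moves", "payload": {
  "targets": [
    {"translation": [0, 0, -0.005], "twist": 0, "hand": 0.5},
    {"translation": [0, 0, 0], "twist": 0, "hand": 0.5},
    {"translation": [0, 0, 0], "twist": 0, "hand": 0.5},
    {"translation": [0.1, 0, -0.1], "twist": 0, "hand": 0.5},
    {"translation": [0.2, 0, -0.4], "twist": 0, "hand": 0.5},
    {"translation": [0.3, 0, -0.4], "twist": 0, "hand": 0.5},
    {"translation": [0.4, 0, -0.3], "twist": 0, "hand": 0.5},
    {"translation": [0.2, 0, 0], "twist": 0, "hand": 0.5}
  ]
}}

```text
time: 36.9
tool_pos: [0.4283, -0.0052, 0.2001]
tool_rot: [0.005, -0.186, 0.982, -0.002]
contact_force: [1.2, -0.5, 0.8]
gripper_width: 0.498
grasp_force: 0.0
```

Emit:
{"api": "apply_moves", "payload": {
  "targets": [
    {"translation": [0, 0, 0], "twist": 0, "hand": 0.5},
    {"translation": [0, 0, 0], "twist": 0, "hand": 0.5},
    {"translation": [0, 0, 0], "twist": 0, "hand": 0.5}
  ]
}}

```text
time: 37.2
tool_pos: [0.4273, -0.0039, 0.1937]
tool_rot: [-0.001, -0.187, 0.982, 0.0]
contact_force: [-0.5, 1.3, 0.4]
gripper_width: 0.503
grasp_force: 0.0
```

```bash
python3 - <<'E'
from h import *
s=state();print(s["time"],s["tool_pos"],s["contact_force"])
S=np.array([.6005,.064])
for cam in("side","scene"):
    im=save(cam,cam+"14.png"); hsv=cv2.cvtColor(im,cv2.COLOR_RGB2HSV)
    for n,ang,z0,lo,hi in (("blue",95.8,.06,(105,120,50),(125,255,255)),("orange",201.5,.074,(2,140,60),(18,255,255))):
        b=cv2.inRange(hsv,lo,hi); a=np.radians(ang);ex=np.array([np.cos(a),np.sin(a)]);ey=np.array([-ex[1],ex[0]])
        pts=np.array([proj(cam,np.r_[S+sx*ex+sy*.007*ey,z0+h]) for sx in(.044,.088) for sy in(-1,1) for h in(0,.028)])
        lo_,hi_=pts.min(0),pts.max(0); k=np.zeros_like(b);k[int(lo_[1])-8:int(hi_[1])+8,int(lo_[0])-8:int(hi_[0])+8]=1; b*=k
        c=max(cv2.findContours(b,0,2)[0],key=cv2.contourArea); x,y,w,h=cv2.boundingRect(c)
        print(cam,n,"meas",(x,y),(x+w,y+h),"pred",lo_.round(1),hi_.round(1))
    for q in ["black_weight_centre","glue_bottle","brown_pot","cement_jar"]:
        print(q,[(r["point"].round(3) if hasattr(r["point"],"round") else r["point"],round(r["score"],2)) for r in recognise(cam,q)[:1]])
E
```

```text
37.2 [ 0.42725867 -0.00393797  0.19366592] [-0.54486846  1.26331421  0.39384433]
side blue meas (320, 223) (330, 247) pred [318.7 222.4] [329.6 249.4]
side orange meas (340, 194) (362, 213) pred [339.5 193. ] [363.8 213.7]
black_weight_centre [([0.6387, 0.0281, 0.0569], 0.93)]
glue_bottle [([0.7524, -0.0108, 0.079], 0.88)]
brown_pot [([0.7556, 0.3043, 0.0719], 0.77)]
cement_jar [([0.6371, 0.0307, 0.0586], 0.74)]
scene blue meas (309, 212) (320, 231) pred [306.8 211.4] [320.4 232.4]
scene orange meas (343, 199) (362, 210) pred [342.8 197.6] [362.1 211.9]
black_weight_centre [([0.7438, -0.014, 0.0819], 0.68)]
glue_bottle [([0.7471, -0.0125, 0.0824], 0.66)]
brown_pot [([0.7454, 0.3054, 0.0794], 0.69)]
cement_jar [([0.6953, 0.4105, 0.069], 0.69)]
```

```bash
python3 -c "
from plant import *
print(job_done())"
```

```text
the job is handed in; nothing more can be done
None
```

The job is handed in: blue and then orange are on the press stem over the black weight, each lowered until it bore on the weight below. Slots are at least about 105° apart by my estimate, the three bystanders were not touched, and it took about 37.5 s of the 72 s.

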